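# Strip the switch life tester after a run

### The job

Strip the switch tester after its run. First release the air: pull the spring-loaded black dump knob up to its stop, hold it there for about a second and let it go. Then slide every switch board up out of the gold fixture and stand it right down in its own slot of the carrier, drop every striker rod end-down into its own well of the grey rod stand, and when all is cleared press the white button fully; leave the jar, screwdriver and meter alone.

Things in the scene. Friction and masses are not known exactly. Their poses are not given: they have to be found in the camera images.
- fixture: Fixed gold metal fixture holding the boards upright: 8 mm base 102 x 186 mm (x, y) with two facing combs (top 68 mm above the bench). Origin: centre of underside, z up. Four slots side by side along y at y = -63, -21, 21, 63 mm, each 7 mm wide (y) and 86 mm long (x), gripping the boards' side edges; middle open, floor 8 mm up. Some may be empty.
- carrier: Loose sample carrier (0.9 kg): 8 mm aluminium base 106 x 186 mm (x, y) with two facing black plastic combs (top 53 mm above the bench). Four empty slots side by side along y at y = -63, -21, 21, 63 mm, each 12 mm wide (y) and 90 mm long (x), open in the middle, floor 8 mm up. Origin: centre of underside, z up.
- board0: Switch board: thin green circuit board 80 wide (x) x 4 thick (y) x 90 mm tall (z), two rocker switches on one face, aluminium edge bar on its top edge, 64 (x) x 10 (y) x 14 mm, bar centre 91 mm above the origin (overall 98 mm). Origin: middle of the lower edge, z up the board, y through its thickness. 0.1 kg. Starts standing in a fixture slot; all alike; may be absent.
- board1: Switch board: thin green circuit board 80 wide (x) x 4 thick (y) x 90 mm tall (z), two rocker switches on one face, aluminium edge bar on its top edge, 64 (x) x 10 (y) x 14 mm, bar centre 91 mm above the origin (overall 98 mm). Origin: middle of the lower edge, z up the board, y through its thickness. 0.1 kg. Starts standing in a fixture slot; all alike; may be absent.
- board2: Switch board: thin green circuit board 80 wide (x) x 4 thick (y) x 90 mm tall (z), two rocker switches on one face, aluminium edge bar on its top edge, 64 (x) x 10 (y) x 14 mm, bar centre 91 mm above the origin (overall 98 mm). Origin: middle of the lower edge, z up the board, y through its thickness. 0.1 kg. Starts standing in a fixture slot; all alike; may be absent.
- board3: Switch board: thin green circuit board 80 wide (x) x 4 thick (y) x 90 mm tall (z), two rocker switches on one face, aluminium edge bar on its top edge, 64 (x) x 10 (y) x 14 mm, bar centre 91 mm above the origin (overall 98 mm). Origin: middle of the lower edge, z up the board, y through its thickness. 0.1 kg. Starts standing in a fixture slot; all alike; may be absent.
- striker_block: Fixed gold-anodised block, 8 mm base plus 40 mm tall body (top 48 mm), 34 x 122 mm (x, y), with three square wells 18 mm wide in a row along its y axis at y = -44, 0, 44 mm; well floor 8 mm up. Origin: centre of the underside, z up. The striker rods start standing in it.
- rod_stand: Loose grey plastic rod stand on a dark steel base (0.7 kg), 73 mm tall, 40 x 128 mm (x, y), with three empty square wells 24 mm wide in a row along its y axis at y = -44, 0, 44 mm; well floor 8 mm above the underside, mouths at 73 mm. Origin: centre of the underside, z up.
- rod0: Striker rod: round steel rod 14 mm in diameter, 120 mm long, rubber-tipped lower end. Origin: centre of the lower end, z along the rod towards the upper end. 0.09 kg. Starts standing in a well of the striker block; all rods are alike; may be absent.
- rod1: Striker rod: round steel rod 14 mm in diameter, 120 mm long, rubber-tipped lower end. Origin: centre of the lower end, z along the rod towards the upper end. 0.09 kg. Starts standing in a well of the striker block; all rods are alike; may be absent.
- rod2: Striker rod: round steel rod 14 mm in diameter, 120 mm long, rubber-tipped lower end. Origin: centre of the lower end, z along the rod towards the upper end. 0.09 kg. Starts standing in a well of the striker block; all rods are alike; may be absent.
- console: Fixed low white control box 80 x 126 mm (x, y), 36 mm tall. Origin: centre of the underside, z up. On its top stand the black dump knob (at y = +30 mm) and the white push button (at y = -36 mm).
- dump_knob (a joint): Travel of the spring-loaded air dump knob in m: 0 down at rest, 0.025 pulled straight up to its stop; the spring (4 N at rest, about 8.5 N at the stop) draws it back when let go.
- dump_knob_grip (a point): Middle of the round black head of the dump knob (30 mm diameter, head 24 mm tall), where to grip it; 68 mm above the bench at rest, moves with the knob.
- ready_button (a joint): Travel of the white push button in m: 0 released, 0.006 fully pressed (5 N); springs back.
- ready_button_top (a point): Centre of the top of the white push button (26 mm diameter).
- grease_jar: Bystander: white jar 56 mm in diameter, 75 mm tall; origin centre of underside.
- driver: Bystander: screwdriver lying on the bench; origin on its axis, underside.
- meter: Bystander: white hand-held meter 55 x 130 x 22 mm lying flat; origin centre of underside.

How it is judged:
By the outcome, as a careful person would: the job done as asked, in the order asked, and still so for the second after the job is handed in, with the robot touching nothing.
Of board0, board1, board2, board3 only 2 to 4 are there at a start; the rules pass over those that are not, and their reading is None.
Of rod0, rod1, rod2 only 2 to 3 are there at a start; the rules pass over those that are not, and their reading is None.
At some moment in a run one of carrier, rod_stand may be knocked a few centimetres aside while the robot is not near it.
It also fails if it takes over 210 s, if anything falls off the work surface, if the arm or the gripper's body presses on something with over 40 N, if the wrist force passes 120 N, or if a joint passes its speed limit or range.

### The arm

A 6-joint arm with a two-finger parallel gripper is mounted at the origin on the work surface. World frame = base frame: x ahead of the robot, y to its left, z up, the work surface at z = 0. Lengths are in m, angles in rad, forces in N, time in s.
With the tool pointing down it reaches from about 0.325 to 0.875 m from the base axis. Payload 4.4 kg.
Tool frame: the origin (TCP) lies at the very end of the fingers, on their centre line; the grasp point (between the pads) lies 19 mm behind it; z points along the fingers, y is the direction in which the jaws open and shut (so a half turn about z gives the same grasp; the last joint's range is limited). The gripper opens to 85 mm and grips with 20 to 120 N. Pads are 22 mm wide; open, the fingers measure 114 mm over their backs; the gripper's body (76 mm by 85 mm) begins 54 mm behind the grasp point. The pads swing forward as they close: fully open they stand 13 mm farther back than shut.
Start: joints at [-1.375, 0.207, 1.542, -0, 1.393, -0.15], TCP at [0.195, -0.541, 0.231] pointing down, gripper open.
Joint ranges: [-2.73, 2.73], [-0.86, 2.22], [0.23, 2.46], [-1.11, 4.25], [0.08, 2.63], [-2.82, 2.82]. Speed limits (rad/s): [2.79, 2.79, 3.14, 3.14, 3.14, 3.14].

### API

Orientations are given as a unit quaternion [w, x, y, z].
In Python, from bench import robot, imaging gives the robot as it stands. The module is installed in compiled form; this text tells all that it offers.
- The arm moves only by the tool play_rows, never from a script. Its argument "rows" is one flat list of numbers, 5 for each row, row after row: the shift along the tool's x, y, z in mm, then the turn about the tool's z in degrees, then the finger opening in mm, from 0 to 85.4. A call has 1 to 8 rows; each row is the pose to reach, as a shift and turn from the pose commanded when the call began, along the tool's axes at that moment; what a row does not reach only later rows make up. A row lasts 1/12 s, in which the tool goes at most 41.7 mm and 7.16 degrees, less where a joint would pass 70% of its speed; a pose out of reach is approached as far as the arm can. A call with a gripper value outside its range is refused whole. The fingers move at their own pace and stop on an object; "newtons" is the grip in N (left out, the last holds). Time passes only in rows, so rows that repeat a pose let the fingers close. It gives the time, the measured TCP pose, the force and the opening at its end, in the units of the state.
- robot.get_obs(): the state, without advancing time (a new reading comes with each control period).
- imaging.get_image(name): name is "side" or "top" or "wrist"; returns the picture (384x512x3 uint8, blue, green, red); there is no depth.
- imaging.get_calibration(name): a dict with "fx", "fy", "cx", "cy" (pixels), "distortion" ([k1, k2, p1, p2, k3] as OpenCV has them; the pictures are not rectified), "origin" and "rotation" of the camera in the world. Camera axes: x right, y down, z forward; pixel columns grow to the right and rows downward; lengths in m; the calibration is good to about 2 mm. A picture is of the moment at which its call begins: read the wrist's pose just before it. get_calibration takes no time and is no camera call; for the wrist camera it gives the pose at the moment of the call.
- robot.job_done(): hands the job in, once; it reports no verdict.
The state is a dict: "time_s": time; "qpos": joint angles; "qd": joint speeds; "effort": joint torques, N m; "tcp_pos": TCP position; "tcp_rot": TCP orientation; "wrist_force": force on the tool from outside, world axes, zero at the start; "ft_torque": the same for the moment, N m; "grip_width": finger opening in m.
Only numpy, scipy, OpenCV 4.12 (cv2) and the standard library are available. Lean on these libraries where they do the work, as an engineer would, in place of code of your own. Each camera call takes 0.05 s, during which the arm holds its last target.

## Working session

There is one attempt and no reset: what is moved stays moved. The work goes in short steps, Python scripts to look and compute and a tool call to move; the robot and the scene stay as the last step left them, time stands still between calls to the robot, and variables do not carry over. Pictures are saved under pics/ and viewed, and the job is handed in when it is done.

Besides the shell and the picture viewer there is one more tool, called after "Call:" as a command line: name --argument value ..., lists and objects as JSON in quotes. play_rows: Moves the arm, as the interface text tells. Its arguments: {"type":"object","properties":{"rows":{"type":"array"},"newtons":{"type":"number"}},"required":["rows"]}

```bash
mkdir -p pics; ls; python3 - <<'E'
from bench import robot, imaging
import cv2
print(robot.get_obs())
for n in ("side","top","wrist"):
    c=imaging.get_calibration(n); print(n,c)
    im=imaging.get_image(n); cv2.imwrite(f"pics/a_{n}.png",im)
E
```

```text
pics
{'time_s': 0.0, 'qpos': array([-1.37448725e+00,  2.07410806e-01,  1.54297143e+00, -1.07623351e-05,
        1.39350364e+00, -1.50482004e-01]), 'qd': array([-0.00122501,  0.00027105, -0.0019816 ,  0.00044728, -0.00057222,
        0.0003539 ]), 'effort': array([-9.22294639e-04, -3.83041906e+01, -2.91595834e+01, -2.98630130e-04,
        1.07887090e-02,  2.41607660e-05]), 'tcp_pos': array([ 0.195277  , -0.54001205,  0.2301227 ]), 'tcp_rot': array([-1.14619044e-03,  9.85003809e-01,  1.72528787e-01, -3.15649880e-05]), 'wrist_force': array([-0.61431774,  0.04005804,  0.01783073]), 'ft_torque': array([0.06135012, 0.04471268, 0.00378176]), 'grip_width': 0.0853782749307453}
side {'fx': 477.4458300619057, 'fy': 477.4458300619057, 'cx': 256.53336359307184, 'cy': 191.9623046100623, 'distortion': array([-0.04576125,  0.        ,  0.        ,  0.        ,  0.        ]), 'origin': array([0.03880569, 0.96895698, 1.16999335]), 'rotation': array([ 0.09817615, -0.21938914,  0.8967799 , -0.37150459])}
top {'fx': 452.8886275420318, 'fy': 452.8886275420318, 'cx': 249.5699736280358, 'cy': 201.21722479924352, 'distortion': array([-0.05554117,  0.        ,  0.        ,  0.        ,  0.        ]), 'origin': array([ 0.39027752, -0.01707476,  1.53639628]), 'rotation': array([ 0.04865944, -0.69621719,  0.71542684, -0.03283774])}
wrist {'fx': 311.0605182616848, 'fy': 311.0605182616848, 'cx': 253.09710865722462, 'cy': 187.9990788032849, 'distortion': array([0.02681969, 0.        , 0.        , 0.        , 0.        ]), 'origin': array([ 0.26316167, -0.51497233,  0.37189922]), 'rotation': array([ 0.11554897,  0.81013741, -0.56882374, -0.08225178])}
```

View pics/a_top.png

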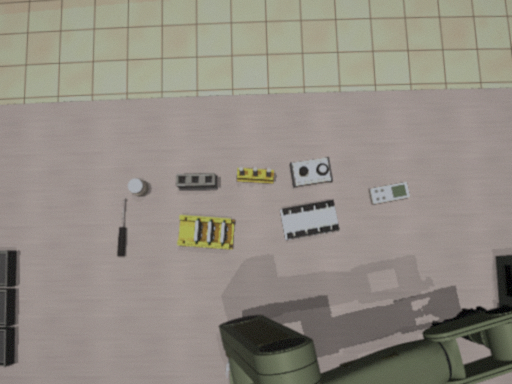

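View pics/a_side.png

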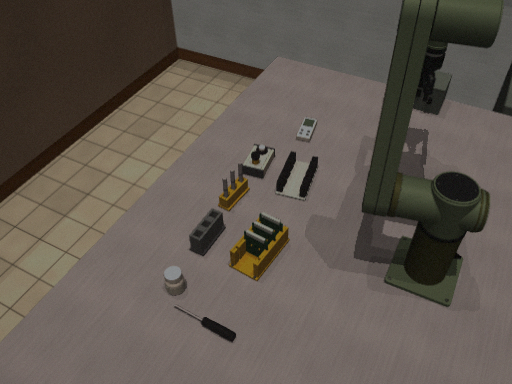

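View pics/a_wrist.png

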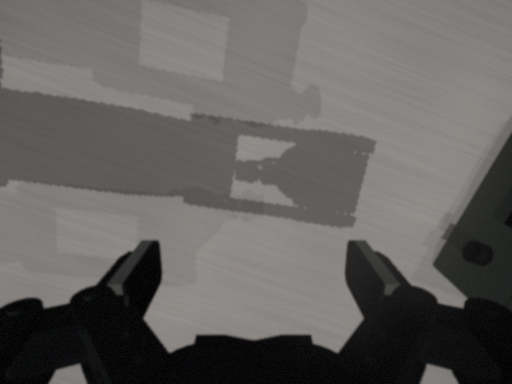

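```bash
cat > h.py <<'E'
from bench import robot, imaging
import cv2, numpy as np
from scipy.spatial.transform import Rotation as R
def rot(q): return R.from_quat([q[1],q[2],q[3],q[0]]).as_matrix()
def K(c): return np.array([[c['fx'],0,c['cx']],[0,c['fy'],c['cy']],[0,0,1.]])
def rays(c,px):
    px=np.asarray(px,float).reshape(-1,1,2)
    u=cv2.undistortPoints(px,K(c),c['distortion']).reshape(-1,2)
    d=np.c_[u,np.ones(len(u))]@rot(c['rotation']).T
    return c['origin'],d
def plane(c,px,z):
    o,d=rays(c,px); t=(z-o[2])/d[:,2]; return o+d*t[:,None]
def proj(c,P):
    Rm=rot(c['rotation']); P=np.asarray(P,float).reshape(-1,3)
    rv=cv2.Rodrigues(Rm.T)[0]; tv=-Rm.T@c['origin']
    return cv2.projectPoints(P,rv,tv,K(c),c['distortion'])[0].reshape(-1,2)
def tri(c1,p1,c2,p2):
    o1,d1=rays(c1,p1);o2,d2=rays(c2,p2);out=[]
    for a,b in zip(d1,d2):
        A=np.c_[a,-b];s=np.linalg.lstsq(A,o2-o1,rcond=None)[0]
        out.append((o1+a*s[0]+o2+b*s[1])/2)
    return np.array(out)
def crop(im,x0,y0,x1,y1,s,name):
    cv2.imwrite(name,cv2.resize(im[y0:y1,x0:x1],None,fx=s,fy=s,interpolation=cv2.INTER_CUBIC))
def st():
    o=robot.get_obs(); m=rot(o['tcp_rot']); 
    yaw=np.degrees(np.arctan2(m[1,0],m[0,0]))
    print('t',round(o['time_s'],2),'tcp',np.round(o['tcp_pos']*1000,1),'xaxis yaw',round(yaw,2),'tilt',np.round(m[:,2],3),'F',np.round(o['wrist_force'],1),'grip',round(o['grip_width']*1000,1),'q6',round(o['qpos'][5],2))
    return o,m
def delta(tx,ty,tz,yaw_tool_x=None):
    """shift in tool axes mm and turn deg to reach TCP at world (tx,ty,tz) m"""
    o,m=st(); d=m.T@(np.array([tx,ty,tz])-o['tcp_pos'])*1000
    t=None
    if yaw_tool_x is not None:
        yaw=np.degrees(np.arctan2(m[1,0],m[0,0])); w=(yaw_tool_x-yaw+180)%360-180
        t=-w  # tool z down
    print('shift',np.round(d,1),'turn',t); return d,t
E
python3 - <<'E'
from h import *
im=cv2.imread('pics/a_top.png'); crop(im,110,140,250,270,5,'pics/b1.png'); crop(im,230,140,420,270,4,'pics/b2.png')
im=cv2.imread('pics/a_side.png'); crop(im,150,100,340,300,3,'pics/b3.png')
E
```

```text
(no output)
```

View pics/b1.png

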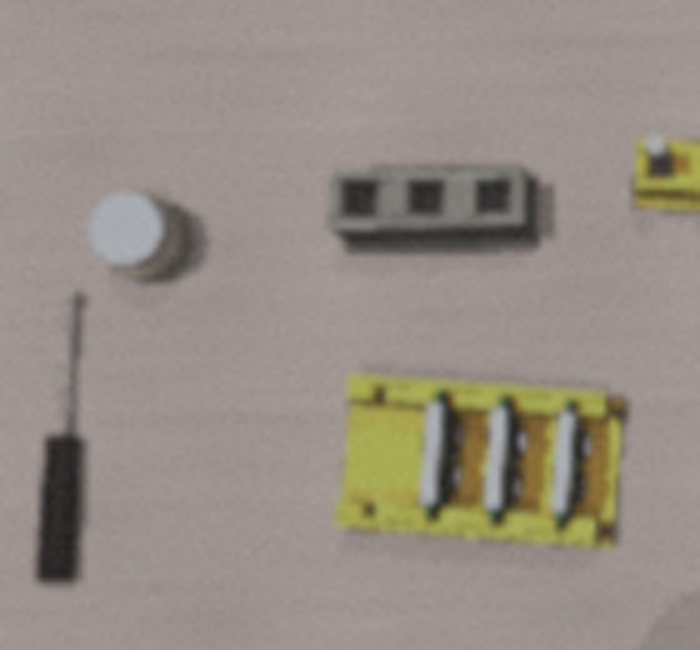

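View pics/b2.png

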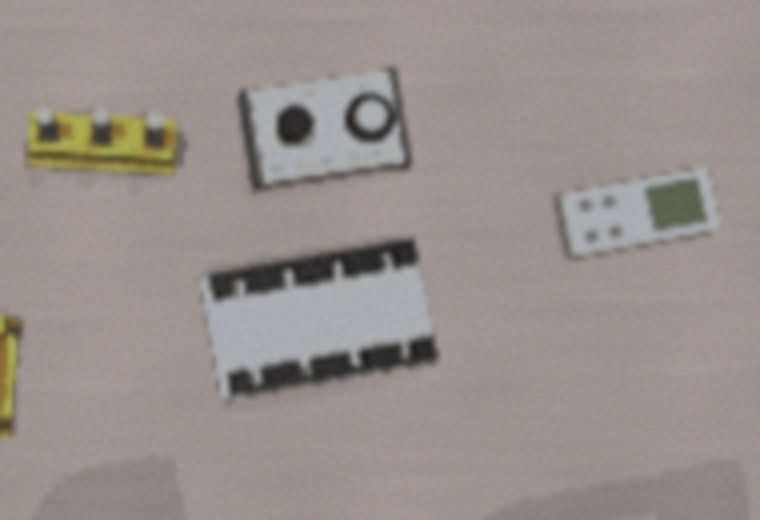

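View pics/b3.png

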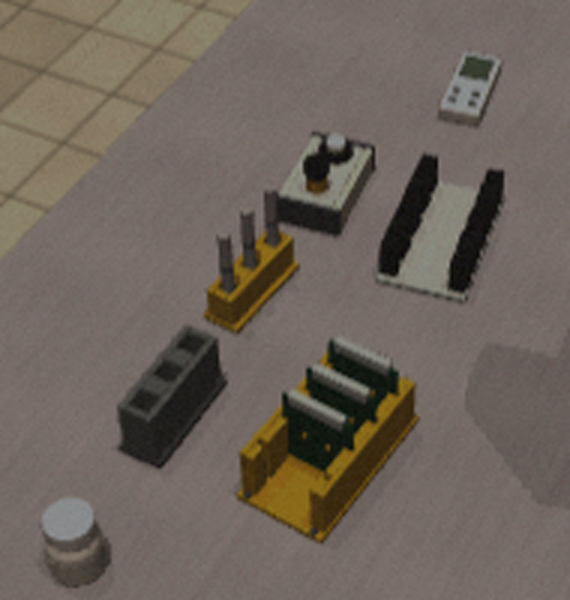

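```bash
python3 - <<'E'
from h import *
c=imaging.get_calibration('top')
def b1(p): return np.array(p,float)/5-0.4+np.array([110,140])
def b2(p): return np.array(p,float)/4-0.375+np.array([230,140])
def pr(n,px,z): print(n,np.round(plane(c,px,z)*1000,0)[:,:2].tolist())
pr('bars',[b1((435,455)),b1((499,457)),b1((567,460))],.106)
pr('bar1 ends',[b1((440,405)),b1((430,505))],.106)
pr('stand wells',[b1((359,197)),b1((426,196)),b1((493,195))],.073)
pr('rod tops',[b2((46,117)),b2((100,116)),b2((156,121))],.128)
pr('knob',[b2((295,125))],.080)
pr('button',[b2((370,117))],.045)
pr('carrier base corners',[b2((203,278)),b2((224,400)),b2((435,360))],.008)
pr('carrier comb corners',[b2((414,240)),b2((437,360)),b2((212,275)),b2((230,380))],.053)
pr('fixture corners',[b1((348,374)),b1((338,524)),b1((622,400)),b1((612,545))],.068)
pr('jar',[b1((127,230))],.075)
E
```

```text
bars [[468.0, 183.0], [465.0, 142.0], [462.0, 99.0]]
bar1 ends [[499.0, 179.0], [436.0, 187.0]]
stand wells [[640.0, 236.0], [640.0, 192.0], [639.0, 147.0]]
rod tops [[657.0, 36.0], [657.0, -6.0], [652.0, -50.0]]
knob [[654.0, -164.0]]
button [[665.0, -231.0]]
carrier base corners [[538.0, -89.0], [434.0, -103.0], [463.0, -281.0]]
carrier comb corners [[560.0, -261.0], [461.0, -275.0], [536.0, -94.0], [449.0, -106.0]]
fixture corners [[524.0, 245.0], [426.0, 252.0], [502.0, 66.0], [408.0, 74.0]]
jar [[623.0, 390.0]]
```

```bash
python3 - <<'E'
from h import *
delta(.654,-.164,.23,9)
E
```

```text
t 0.15 tcp [ 195.3 -540.2  230.4] xaxis yaw 19.87 tilt [-0.     0.002 -1.   ] F [-0.2  0.4  0.3] grip 85.5 q6 -0.15
shift [ 559.3 -197.9    0.9] turn 10.867309779633274
```

Call:
play_rows --rows '[280,-99,0,6,60,280,-99,0,6,60,280,-99,0,6,60,280,-99,0,6,60,280,-99,0,6,60,280,-99,0,6,60,280,-99,0,6,60,280,-99,0,6,60]' --newtons 40

```text
time_s: 0.82
tcp_pos: [0.4293, -0.3476, 0.231]
tcp_rot: [-0.001, 0.992, 0.124, 0.001]
wrist_force: [-0.9, -0.3, 0.5]
grip_width: 0.0599
```

Call:
play_rows --rows '[280,-99,0,5,60,280,-99,0,5,60,280,-99,0,5,60,280,-99,0,5,60,280,-99,0,5,60,280,-99,0,5,60,280,-99,0,5,60,280,-99,0,5,60]'

```text
time_s: 1.48
tcp_pos: [0.6774, -0.1843, 0.2297]
tcp_rot: [-0.001, 0.997, 0.08, 0.001]
wrist_force: [-1.3, 0.1, -0.4]
grip_width: 0.0601
```

```bash
python3 - <<'E'
from h import *
o,m=st(); c=imaging.get_calibration('wrist'); im=imaging.get_image('wrist'); cv2.imwrite('pics/w1.png',im)
print(np.round(rot(c['rotation']),3), c['origin']-o['tcp_pos'])
print(proj(c,[[.654,-.164,.08],[.665,-.231,.045]]))
np.save('w1.npy',np.array([c['origin'],*rot(c['rotation'])]))
E
```

```text
t 1.48 tcp [ 677.4 -184.3  229.7] xaxis yaw 9.2 tilt [ 0.002  0.003 -1.   ] F [-1.3  0.1 -0.4] grip 60.1 q6 1.02
[[ 0.159 -0.948 -0.276]
 [-0.987 -0.154 -0.042]
 [-0.002  0.279 -0.96 ]] [0.07093609 0.01209379 0.14184721]
[[230.20151595 194.84898624]
 [294.85102179 185.08706243]]
```

View pics/w1.png

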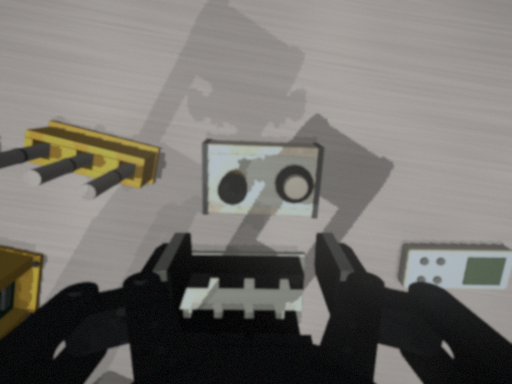

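```bash
python3 - <<'E'
from h import *
im=cv2.imread('pics/w1.png'); crop(im,190,125,340,225,5,'pics/w1c.png')
E
```

```text
(no output)
```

View pics/w1c.png

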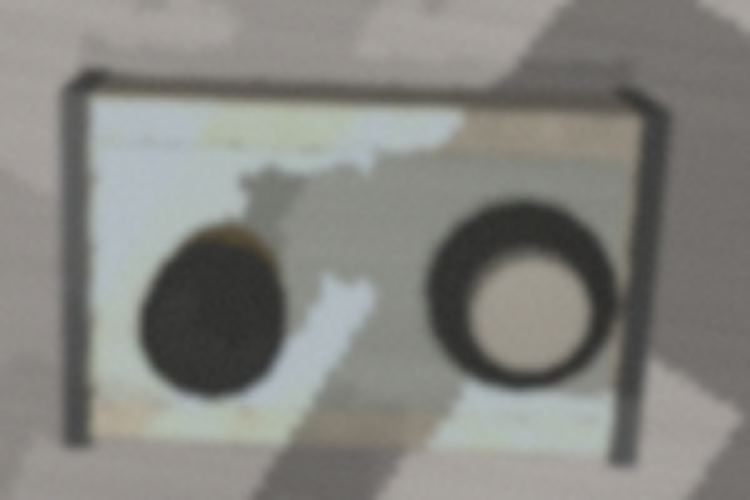

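```bash
python3 - <<'E'
from h import *
o,m=st(); c=imaging.get_calibration('wrist')
print(plane(c,[[232,189.2]],.08), plane(c,[[295.6,187]],.05))
ct=imaging.get_calibration('top')
bt=[(370/4-.375+230,117/4-.375+140)]
print('btn tri',tri(ct,bt,c,[[295.6,187]]), 'knob tri', tri(ct,[(295/4-.375+230,125/4-.375+140)],c,[[232,189.2]]))
# console corners top z=.036
cc=np.array([[90,92],[645,110],[612,458],[88,440]])/5-.4+[190,125]
P=plane(c,cc,.036);print(np.round(P*1000)); print(P.mean(0))
E
```

```text
t 1.53 tcp [ 675.8 -185.9  229.7] xaxis yaw 9.16 tilt [-0.     0.001 -1.   ] F [ 0.5 -0.2 -0.8] grip 60.0 q6 1.02
[[ 0.65820113 -0.16661291  0.08      ]] [[ 0.66237672 -0.23304299  0.05      ]]
btn tri [[ 0.66354491 -0.23075132  0.05470229]] knob tri [[ 0.65546602 -0.16588672  0.07057698]]
[[ 692. -132.   36.]
 [ 707. -251.   36.]
 [ 627. -261.   36.]
 [ 612. -141.   36.]]
[ 0.6597399  -0.19650717  0.036     ]
```

```bash
python3 - <<'E'
from h import *
delta(.657,-.1665,.049,7)
E
```

```text
t 1.53 tcp [ 675.8 -185.9  229.7] xaxis yaw 9.16 tilt [-0.     0.001 -1.   ] F [ 0.5 -0.2 -0.8] grip 60.0 q6 1.02
shift [-15.5 -21.8 180.7] turn 2.1633431431989436
```

Call:
play_rows --rows '[-15.5,-22,30,2,60,-15.5,-22,70,2,60,-15.5,-22,110,2,60,-15.5,-22,145,2,60,-15.5,-22,165,2,60,-15.5,-22,175,2,60,-15.5,-22,180,2,60,-15.5,-22,180,2,60]'

```text
time_s: 2.2
tcp_pos: [0.6538, -0.1707, 0.0509]
tcp_rot: [-0.0, 0.998, 0.059, -0.001]
wrist_force: [0.3, -0.3, -0.4]
grip_width: 0.06
```

Call:
play_rows --rows '[0,0,0,0,0,0,0,0,0,0,0,0,0,0,0,0,0,0,0,0,0,0,0,0,0]' --newtons 50

```text
time_s: 2.62
tcp_pos: [0.6556, -0.1659, 0.055]
tcp_rot: [-0.003, 0.998, 0.06, 0.001]
wrist_force: [-3.9, 10.4, 9.2]
grip_width: 0.0283
```

Call:
play_rows --rows '[0,0,-4,0,0,0,0,-8,0,0,0,0,-12,0,0,0,0,-16,0,0,0,0,-20,0,0,0,0,-20,0,0]'

```text
time_s: 3.12
tcp_pos: [0.6555, -0.1659, 0.0718]
tcp_rot: [-0.003, 0.998, 0.06, 0.001]
wrist_force: [4.0, 8.7, -6.9]
grip_width: 0.0283
```

Call:
play_rows --rows '[0,0,-3,0,0,0,0,-6,0,0,0,0,-9,0,0,0,0,-10,0,0]'

```text
time_s: 3.45
tcp_pos: [0.6554, -0.1659, 0.0803]
tcp_rot: [-0.003, 0.998, 0.06, 0.001]
wrist_force: [7.0, 7.1, -14.3]
grip_width: 0.0283
```

```bash
python3 - <<'E'
from h import *
st(); im=imaging.get_image('side');  crop(im,220,110,340,210,6,'pics/s2.png'); st()
E
```

```text
t 3.45 tcp [ 655.4 -165.9   80.3] xaxis yaw 6.91 tilt [ 0.002  0.006 -1.   ] F [  7.    7.1 -14.3] grip 28.3 q6 1.07
t 3.5 tcp [ 655.5 -165.9   80.3] xaxis yaw 6.91 tilt [ 0.002  0.006 -1.   ] F [  5.7   7.4 -10.8] grip 28.4 q6 1.07
```

View pics/s2.png

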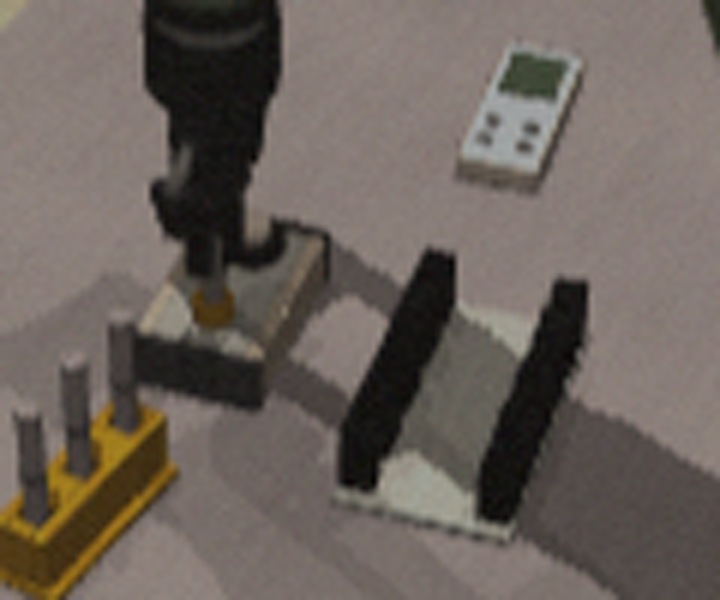

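Call:
play_rows --rows '[0,0,-2,0,0,0,0,-2,0,0,0,0,-2,0,0,0,0,-2,0,0,0,0,-2,0,0,0,0,-2,0,0,0,0,-2,0,0,0,0,-2,0,0]'

```text
time_s: 4.17
tcp_pos: [0.6554, -0.1659, 0.0804]
tcp_rot: [-0.003, 0.998, 0.06, 0.001]
wrist_force: [8.5, 6.5, -16.7]
grip_width: 0.0284
```

Call:
play_rows --rows '[0,0,0,0,0,0,0,0,0,0,0,0,0,0,0,0,0,0,0,60,0,0,0,0,60,0,0,0,0,60,0,0,0,0,60]'

```text
time_s: 4.75
tcp_pos: [0.6556, -0.1708, 0.0855]
tcp_rot: [0.001, 0.998, 0.06, 0.002]
wrist_force: [-0.3, 0.3, 0.1]
grip_width: 0.0597
```

```bash
python3 - <<'E'
from h import *
delta(.43,.14,.25,-4)
E
```

```text
t 4.75 tcp [ 655.6 -170.8   85.5] xaxis yaw 6.86 tilt [ 0.003 -0.002 -1.   ] F [-0.3  0.3  0.1] grip 59.7 q6 1.07
shift [-186.4 -335.2 -165.8] turn 10.855216930903481
```

Call:
play_rows --rows '[0,0,-40,0,60,0,0,-80,0,60,0,0,-120,0,60,-30,-30,-160,3,60,-50,-65,-165,5,60,-70,-100,-165,7,60,-90,-135,-165,9,60,-110,-170,-165,11,35]'

```text
time_s: 5.42
tcp_pos: [0.5294, -0.0206, 0.2506]
tcp_rot: [0.0, 0.999, -0.038, 0.002]
wrist_force: [0.7, 1.4, 0.0]
grip_width: 0.0494
```

Call:
play_rows --rows '[-15,-35,0,0,35,-33,-70,0,0,35,-50,-105,0,0,35,-65,-135,0,0,35,-75,-155,0,0,35,-80,-165,0,0,35,-80,-165,0,0,35,-80,-165,0,0,35]'

```text
time_s: 6.08
tcp_pos: [0.4626, 0.1489, 0.249]
tcp_rot: [0.0, 0.999, -0.036, 0.001]
wrist_force: [0.6, -0.5, 1.2]
grip_width: 0.0349
```

```bash
python3 - <<'E'
from h import *
for n in ('wrist','top','side'):
    im=imaging.get_image(n); cv2.imwrite(f'pics/c_{n}.png',im)
st(); c=imaging.get_calibration('wrist'); import pickle; pickle.dump(c,open('c_w.pkl','wb'))
im=cv2.imread('pics/c_top.png'); crop(im,150,130,420,270,2.9,'pics/c_topc.png')
E
```

```text
t 6.23 tcp [462.9 148.  248.4] xaxis yaw -4.25 tilt [ 0.001 -0.001 -1.   ] F [ 0.2 -0.4 -0.3] grip 35.1 q6 1.78
```

View pics/c_wrist.png

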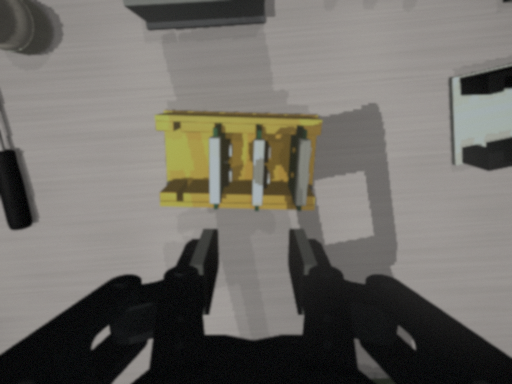

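View pics/c_topc.png

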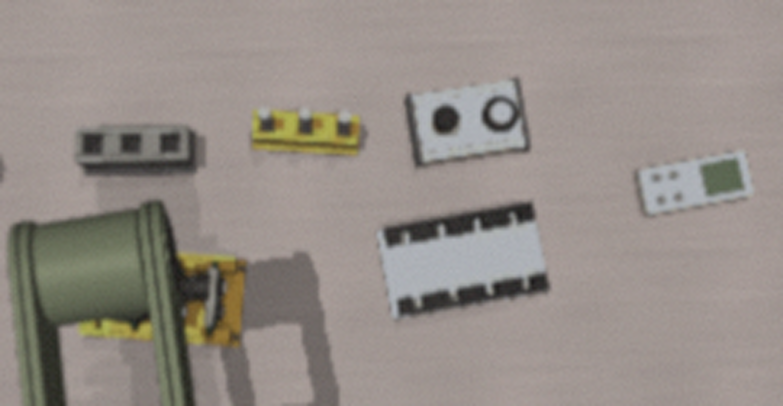

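```bash
python3 - <<'E'
from h import *
im=cv2.imread('pics/c_wrist.png'); crop(im,145,95,335,220,4,'pics/c_wc.png')
E
```

```text
(no output)
```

View pics/c_wc.png

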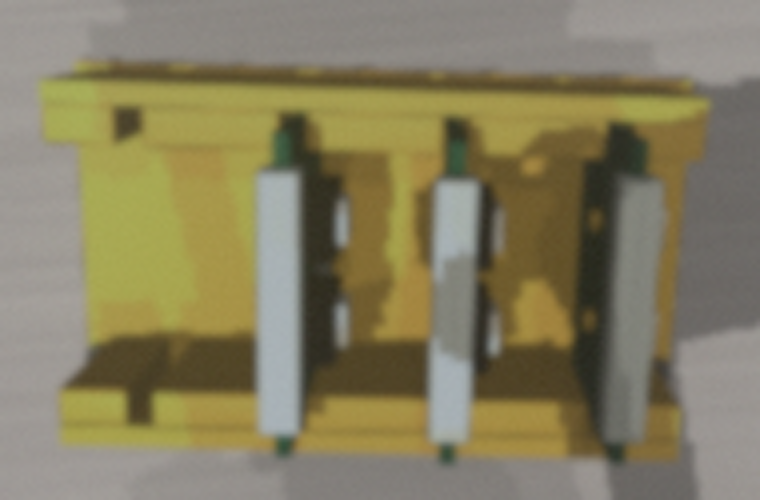

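```bash
cat > bars.py <<'E'
from h import *
import pickle
c=pickle.load(open('c_w.pkl','rb'))
f=lambda p: np.array(p,float)/4-.375+[145,95]
for n,a,b in (('A',(280,171),(278,435)),('B',(456,180),(450,440)),('C',(642,178),(625,440))):
    P=plane(c,f([a,b]),.106)*1000; d=P[0]-P[1]
    print(n,np.round(P[:,:2],1).tolist(),'mid',np.round(P.mean(0)[:2],1),'len',round(np.hypot(*d[:2]),1),'yaw',round(np.degrees(np.arctan2(d[1],d[0])),1))
E
python3 bars.py
```

```text
A [[502.2, 181.1], [439.3, 188.5]] mid [470.7 184.8] len 63.4 yaw -6.7
B [[497.2, 141.4], [434.9, 147.2]] mid [466.  144.3] len 62.6 yaw -5.3
C [[494.5, 99.3], [431.7, 105.1]] mid [463.1 102.2] len 63.0 yaw -5.3
```

```bash
python3 - <<'E'
from h import *
delta(.463,.102,.084,-5.3)
E
```

```text
t 6.23 tcp [462.9 148.  248.4] xaxis yaw -4.25 tilt [ 0.001 -0.001 -1.   ] F [ 0.2 -0.4 -0.3] grip 35.1 q6 1.78
shift [  3.4  45.7 164.5] turn 1.054256626975132
```

Call:
play_rows --rows '[2,25,20,1,30,3.4,45.7,50,1,30,3.4,45.7,80,1,30,3.4,45.7,100,1,30,3.4,45.7,100,1,30,3.4,45.7,100,1,30]'

```text
time_s: 6.73
tcp_pos: [0.4616, 0.1023, 0.1473]
tcp_rot: [0.0, 0.999, -0.046, -0.002]
wrist_force: [1.1, -0.5, 0.9]
grip_width: 0.0301
```

```bash
python3 - <<'E'
from h import *
o,m=st(); im=imaging.get_image('wrist'); cv2.imwrite('pics/d1.png',im)
delta(.463,.102,.084,-5.3)
E
```

```text
t 6.73 tcp [461.6 102.3 147.3] xaxis yaw -5.25 tilt [-0.003 -0.    -1.   ] F [ 1.1 -0.5  0.9] grip 30.1 q6 1.7
t 6.78 tcp [463.  102.7 148.9] xaxis yaw -5.21 tilt [ 0.001 -0.    -1.   ] F [-0.2 -0.3  0.5] grip 30.1 q6 1.7
shift [ 0.   0.7 64.9] turn 0.09324455549247546
```

View pics/d1.png

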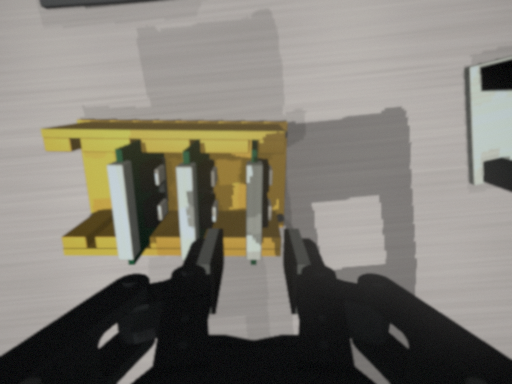

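Call:
play_rows --rows '[0,0.7,15,0,30,0,0.7,30,0,30,0,0.7,45,0,30,0,0.7,57,0,30,0,0.7,64,0,30,0,0.7,64,0,30]'

```text
time_s: 7.28
tcp_pos: [0.4625, 0.1028, 0.0845]
tcp_rot: [0.0, 0.999, -0.045, 0.0]
wrist_force: [-0.5, 0.1, 0.2]
grip_width: 0.03
```

Call:
play_rows --rows '[0,0,0,0,0,0,0,0,0,0,0,0,0,0,0,0,0,0,0,0,0,0,0,0,0]' --newtons 45

```text
time_s: 7.7
tcp_pos: [0.4638, 0.1028, 0.0859]
tcp_rot: [-0.0, 0.999, -0.045, 0.002]
wrist_force: [0.4, -0.6, 6.0]
grip_width: 0.0084
```

Call:
play_rows --rows '[0,0,-8,0,0,0,0,-20,0,0,0,0,-35,0,0,0,0,-55,0,0,0,0,-75,0,0,0,0,-95,0,0,0,0,-115,0,0,0,0,-120,0,0]'

```text
time_s: 8.37
tcp_pos: [0.4637, 0.103, 0.2077]
tcp_rot: [-0.0, 0.999, -0.045, 0.003]
wrist_force: [0.6, -0.8, -0.3]
grip_width: 0.0089
```

```bash
python3 - <<'E'
from h import *
st(); im=imaging.get_image('wrist'); cv2.imwrite('pics/d2.png',im)
im=imaging.get_image('top'); cv2.imwrite('pics/d2t.png',im); crop(im,270,180,350,250,9,'pics/d2c.png')
E
```

```text
t 8.37 tcp [463.7 103.  207.7] xaxis yaw -5.12 tilt [ 0.005  0.    -1.   ] F [ 0.6 -0.8 -0.3] grip 8.9 q6 1.7
```

View pics/d2.png

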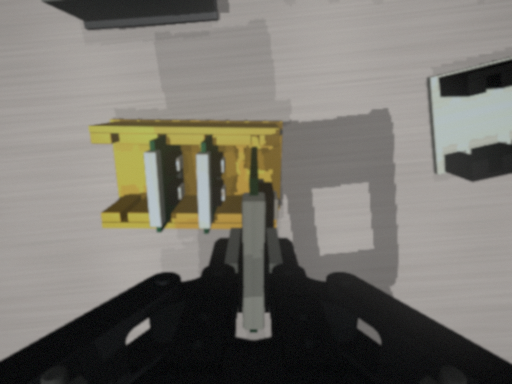

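View pics/d2c.png

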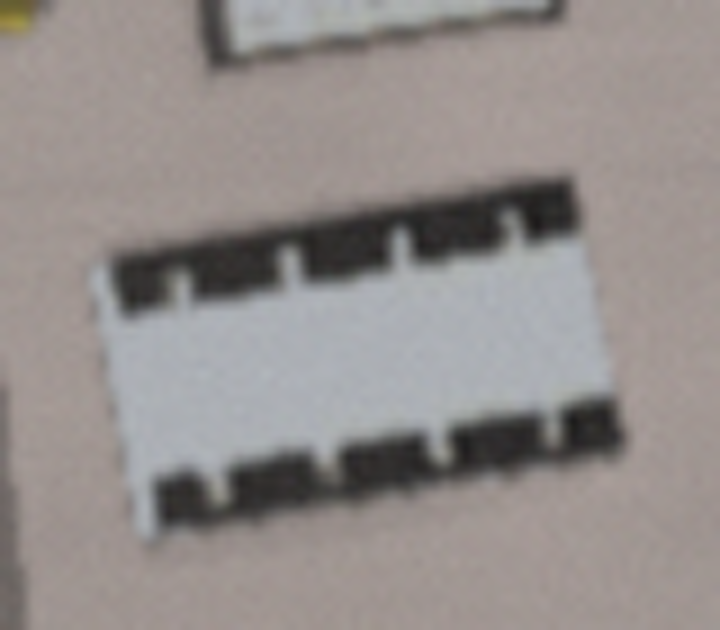

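```bash
python3 - <<'E'
from h import *
c=imaging.get_calibration('top')
f=lambda p: np.array(p,float)/9-.444+[270,180]
T=f([(180,288),(291,265),(402,245),(514,222)]);B=f([(217,488),(327,465),(440,440),(552,420)])
PT=plane(c,T,.03)*1000;PB=plane(c,B,.03)*1000
M=(PT+PB)/2; print(np.round(PT[:,:2],1).tolist(),np.round(PB[:,:2],1).tolist()); print(np.round(M[:,:2],1).tolist(),M.mean(0))
d=M[0]-M[3];print('yaw',np.degrees(np.arctan2(-d[0],d[1])),np.hypot(*d[:2]))
d=(PT-PB).mean(0);print('yaw2',np.degrees(np.arctan2(d[1],d[0])))
P=plane(c,f([(115,258),(160,530),(575,180),(622,452)]),.053)*1000; print('comb tops',np.round(P[:,:2],1).tolist(),P.mean(0))
P=plane(c,f([(92,262),(145,545)]),.006)*1000; print('base left',np.round(P[:,:2],1).tolist())
delta(.45,-.15,.208,8)
E
```

```text
[[526.7, -118.0], [534.1, -159.4], [540.4, -200.8], [547.8, -242.7]] [[452.4, -129.0], [459.7, -169.8], [467.8, -211.8], [474.0, -253.4]]
[[489.6, -123.5], [496.9, -164.6], [504.1, -206.3], [510.9, -248.0]] [ 500.36133684 -185.60798191   30.        ]
yaw 9.715697966727792 126.33044184305986
yaw2 8.306292919531844
comb tops [[536.3, -93.2], [436.8, -106.1], [560.2, -262.2], [460.4, -274.6]] [ 498.41470574 -184.0264412    53.        ]
base left [[539.7, -86.9], [432.8, -103.1]]
t 8.47 tcp [462.7 102.9 205.4] xaxis yaw -5.13 tilt [ 0.003  0.    -1.   ] F [-0.2  0.  -1.8] grip 8.7 q6 1.7
shift [  9.9 253.   -2.7] turn -13.12574856343258
```

Call:
play_rows --rows '[0,25,-5,-3,0,0,60,-12,-6,0,0,95,-12,-9,0,0,130,-12,-12,0,0,165,-12,-14,0,0,200,-12,-14,0,0,235,-12,-14,0,0,265,-12,-14,0]'

```text
time_s: 9.13
tcp_pos: [0.4366, -0.1625, 0.2141]
tcp_rot: [-0.001, 0.997, 0.077, -0.002]
wrist_force: [0.4, 0.9, -0.9]
grip_width: 0.0089
```

```bash
python3 - <<'E'
from h import *
delta(.43,-.21,.218,9)
E
```

```text
t 9.13 tcp [ 436.6 -162.5  214.1] xaxis yaw 8.82 tilt [-0.003  0.002 -1.   ] F [ 0.4  0.9 -0.9] grip 8.9 q6 0.87
shift [-13.8  45.9  -4. ] turn -0.18065409487815032
```

Call:
play_rows --rows '[-5,30,-3,0,0,-10,44,-3,0,0,-10,44,-3,0,0,-10,44,-3,0,0,-10,44,-3,0,0]'

```text
time_s: 9.55
tcp_pos: [0.4344, -0.2049, 0.2176]
tcp_rot: [-0.001, 0.997, 0.077, -0.001]
wrist_force: [-0.4, -0.2, -1.2]
grip_width: 0.009
```

```bash
python3 - <<'E'
from h import *
import pickle
im=imaging.get_image('wrist'); cv2.imwrite('pics/e1.png',im)
st(); c=imaging.get_calibration('wrist'); pickle.dump(c,open('e1.pkl','wb'))
print(proj(c,[[.5104,-.2477,.053],[.5,-.185,.053]]))
E
```

```text
t 9.6 tcp [ 434.7 -204.8  218. ] xaxis yaw 8.92 tilt [-0.002  0.002 -1.   ] F [ 0.5 -0.1 -1.7] grip 8.9 q6 0.79
[[311.75987335 100.80403184]
 [244.58748373 101.52805771]]
```

View pics/e1.png

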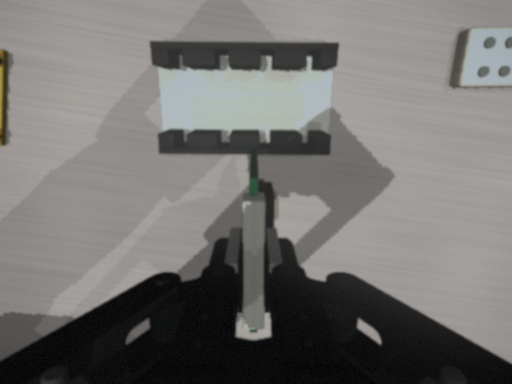

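```bash
python3 - <<'E'
from h import *
im=cv2.imread('pics/e1.png'); crop(im,145,35,345,165,4,'pics/e1c.png')
E
```

```text
(no output)
```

View pics/e1c.png

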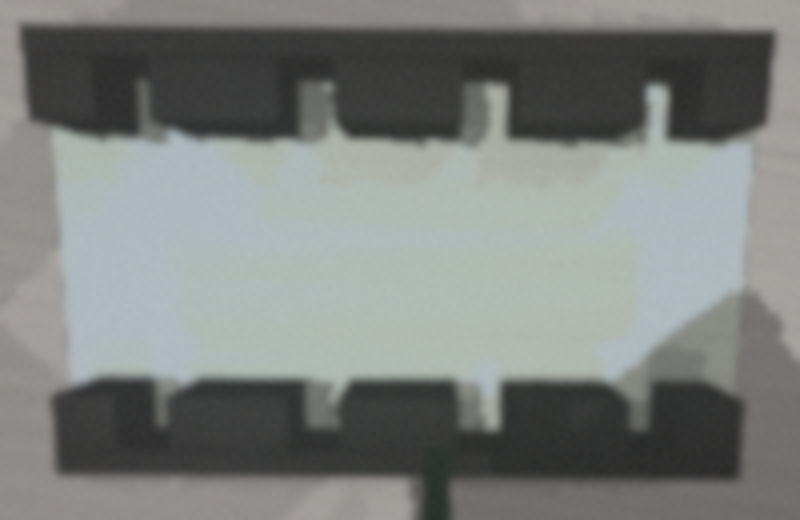

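```bash
python3 - <<'E'
from h import *
import pickle
c=pickle.load(open('e1.pkl','rb'))
f=lambda p: np.array(p,float)/4-.375+[145,35]
P=plane(c,f([(22,26),(775,33),(740,477),(57,475)]),.053)*1000; print(np.round(P[:,:2],1).tolist(),P.mean(0))
d=P[0]-P[1];print('len',np.hypot(*d[:2]),'yaw',np.degrees(np.arctan2(-d[0],d[1])))
d=P[3]-P[2];print('len',np.hypot(*d[:2]),'yaw',np.degrees(np.arctan2(-d[0],d[1])))
d=P[0]-P[3];print('yaw x',np.degrees(np.arctan2(d[1],d[0])),np.hypot(*d[:2]))
d=P[1]-P[2];print('yaw x',np.degrees(np.arctan2(d[1],d[0])))
S=plane(c,f([(121,60),(307,60),(489,60),(675,60)]),.053)*1000; print('upper slots',np.round(S[:,:2],1).tolist())
E
```

```text
[[538.0, -93.9], [562.7, -260.7], [463.5, -275.8], [437.7, -108.2]] [ 500.4933731 -184.6554914   53.       ]
len 168.6767750567125 yaw 8.423562820457553
len 169.50496730539948 yaw 8.75137877460942
yaw x 8.143675674601305 101.29946540835259
yaw x 8.612348624198905
upper slots [[534.6, -116.2], [541.2, -157.7], [547.6, -198.3], [554.0, -239.8]]
```

```bash
python3 - <<'E'
from h import *
delta(.5098,-.2473,.150,8.6)
E
```

```text
t 9.6 tcp [ 434.7 -204.8  218. ] xaxis yaw 8.92 tilt [-0.002  0.002 -1.   ] F [ 0.5 -0.1 -1.7] grip 8.9 q6 0.79
shift [67.7 53.8 67.8] turn 0.3216972337688446
```

Call:
play_rows --rows '[15,12,0,0.3,0,35,28,0,0.3,0,55,44,10,0.3,0,67.7,53.8,30,0.3,0,67.7,53.8,55,0.3,0,67.7,53.8,67,0.3,0,67.7,53.8,67,0.3,0,67.7,53.8,67,0.3,0]'

```text
time_s: 10.27
tcp_pos: [0.5096, -0.2473, 0.1513]
tcp_rot: [-0.001, 0.997, 0.075, -0.001]
wrist_force: [0.5, -0.1, -0.9]
grip_width: 0.0089
```

```bash
python3 - <<'E'
from h import *
for n in ('wrist','side','top'):
    im=imaging.get_image(n); cv2.imwrite(f'pics/f_{n}.png',im)
    if n=='side': crop(im,230,110,350,210,6,'pics/f_sc.png')
delta(.5098,-.2473,.150,8.6)
E
```

```text
t 10.42 tcp [ 511.4 -249.1  154.2] xaxis yaw 8.6 tilt [ 0.003 -0.002 -1.   ] F [-0.2 -0.2 -0.9] grip 8.6 q6 0.82
shift [-1.3 -2.1  4.2] turn -0.00240912903706203
```

View pics/f_wrist.png

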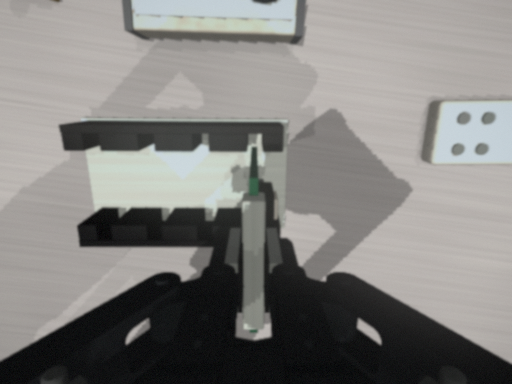

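View pics/f_sc.png

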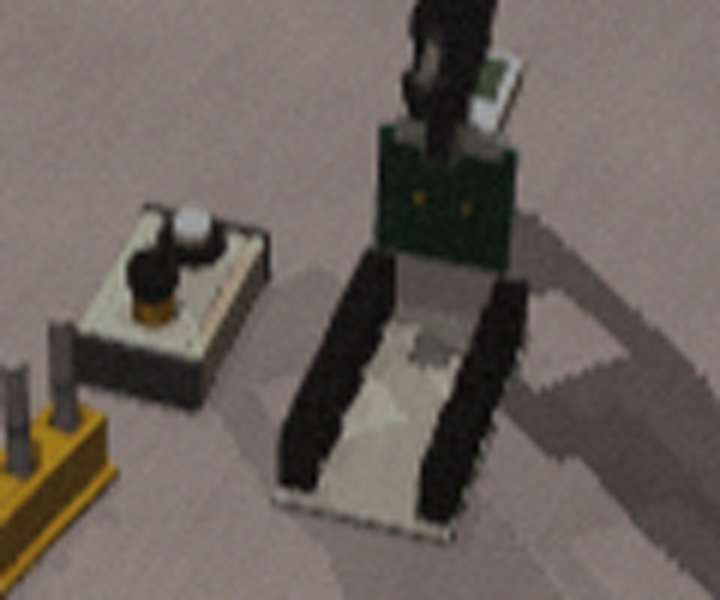

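Call:
play_rows --rows '[0,0,0,0,0,0,0,0,0,0,0,0,0,0,0]'

```text
time_s: 10.67
tcp_pos: [0.5108, -0.2492, 0.1533]
tcp_rot: [0.001, 0.997, 0.075, 0.001]
wrist_force: [0.0, -0.3, -1.1]
grip_width: 0.0088
```

```bash
python3 - <<'E'
from h import *
delta(.5098,-.2473,.150,8.6)
imaging.get_image('side'); delta(.5098,-.2473,.150,8.6)
E
```

```text
t 10.67 tcp [ 510.8 -249.2  153.3] xaxis yaw 8.56 tilt [ 0.002 -0.001 -1.   ] F [ 0.  -0.3 -1.1] grip 8.8 q6 0.82
shift [-0.8 -2.   3.3] turn -0.035803645628902814
t 10.72 tcp [ 510.7 -249.1  153. ] xaxis yaw 8.56 tilt [ 0.001 -0.001 -1.   ] F [-0.  -0.4 -0.7] grip 9.0 q6 0.82
shift [-0.6 -2.   3. ] turn -0.040257576758818914
```

Call:
play_rows --rows '[-0.6,-2,3,0,0,-0.6,-2,12,0,0,-0.6,-2,22,0,0,-0.6,-2,32,0,0,-0.6,-2,32,0,0]'

```text
time_s: 11.13
tcp_pos: [0.5074, -0.2455, 0.1165]
tcp_rot: [-0.002, 0.997, 0.075, -0.003]
wrist_force: [-0.3, 1.1, -2.4]
grip_width: 0.0087
```

Call:
play_rows --rows '[0,0,8,0,0,0,0,16,0,0,0,0,24,0,0,0,0,30,0,0,0,0,32,0,0,0,0,32,0,0]'

```text
time_s: 11.63
tcp_pos: [0.509, -0.2466, 0.0872]
tcp_rot: [-0.001, 0.997, 0.075, -0.001]
wrist_force: [-0.2, 0.0, -1.5]
grip_width: 0.0089
```

```bash
python3 - <<'E'
from h import *
im=imaging.get_image('side');crop(im,230,110,350,210,6,'pics/g_sc.png')
im=imaging.get_image('wrist');cv2.imwrite('pics/g_w.png',im); st()
E
```

```text
t 11.73 tcp [ 509.8 -247.1   88.4] xaxis yaw 8.57 tilt [ 0. -0. -1.] F [ 0.2 -1.  -0.3] grip 8.8 q6 0.82
```

View pics/g_sc.png

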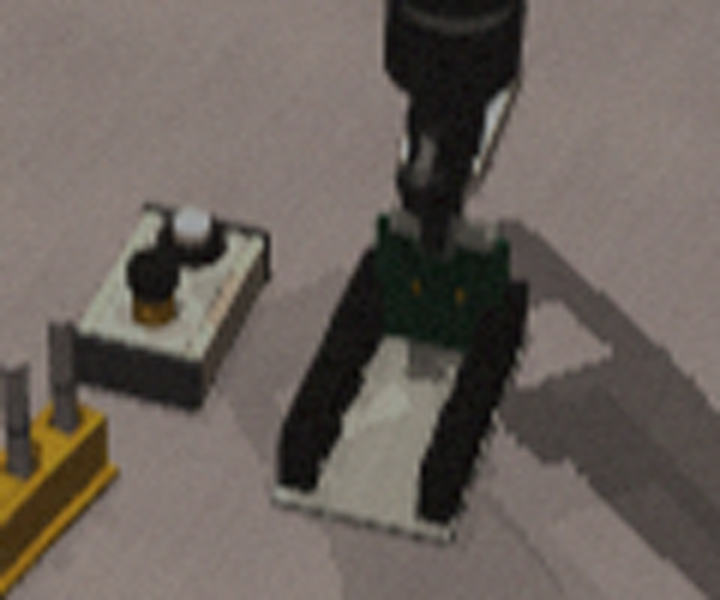

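View pics/g_w.png

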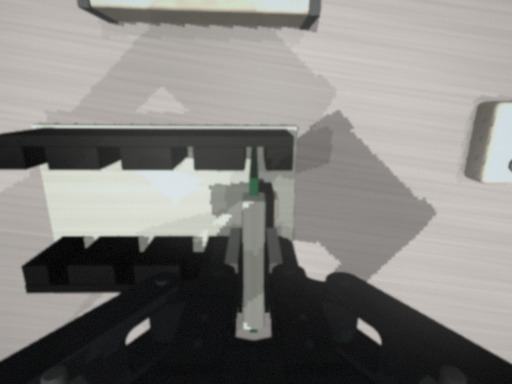

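Call:
play_rows --rows '[0,0,2,0,0,0,0,4,0,0,0,0,4,0,0,0,0,4,0,0]'

```text
time_s: 12.07
tcp_pos: [0.5104, -0.2477, 0.0859]
tcp_rot: [0.001, 0.997, 0.075, 0.001]
wrist_force: [-1.6, 0.4, 5.4]
grip_width: 0.0091
```

Call:
play_rows --rows '[0,0,0,0,20,0,0,0,0,30,0,0,0,0,30,0,0,-10,0,30,0,0,-30,0,30,0,0,-65,0,30,0,0,-100,0,30,0,0,-135,0,30]'

```text
time_s: 12.73
tcp_pos: [0.5092, -0.2467, 0.2209]
tcp_rot: [-0.0, 0.997, 0.075, -0.0]
wrist_force: [0.2, -0.3, 0.5]
grip_width: 0.0303
```

```bash
python3 - <<'E'
from h import *
im=imaging.get_image('wrist');cv2.imwrite('pics/g_w2.png',im); delta(.466,.144,.215,-5.3)
E
```

```text
t 12.78 tcp [ 513.5 -249.5  230.2] xaxis yaw 8.59 tilt [ 0.012 -0.008 -1.   ] F [ 2.9 -0.9  4.8] grip 30.2 q6 0.82
shift [  11.6 -396.3   11.3] turn 13.88733015720166
```

View pics/g_w2.png

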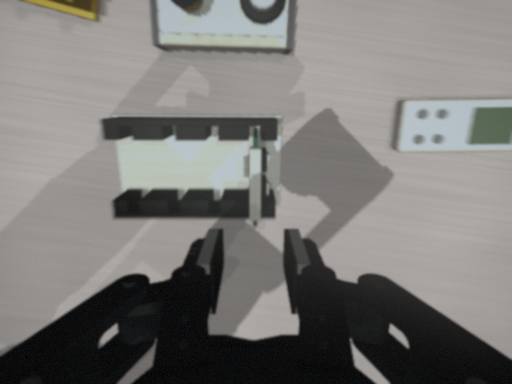

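Call:
play_rows --rows '[0,-25,0,5,30,3,-65,0,10,30,5,-105,0,14,30,7,-145,0,14,30,9,-185,0,14,30,11,-225,0,14,30,12,-265,0,14,30,12,-305,0,14,30]'

```text
time_s: 13.45
tcp_pos: [0.4757, 0.0582, 0.2199]
tcp_rot: [-0.0, 0.999, -0.048, 0.001]
wrist_force: [1.0, -0.1, -0.1]
grip_width: 0.0304
```

Call:
play_rows --rows '[-7,-35,0,0,30,-15,-65,0,0,30,-20,-85,0,0,30,-22,-89,0,0,30,-22,-89,0,0,30,-22,-89,0,0,30]'

```text
time_s: 13.95
tcp_pos: [0.4626, 0.1466, 0.2195]
tcp_rot: [0.0, 0.999, -0.047, 0.0]
wrist_force: [0.4, -0.4, -0.6]
grip_width: 0.03
```

```bash
python3 - <<'E'
from h import *
import pickle
im=imaging.get_image('wrist');cv2.imwrite('pics/i1.png',im); delta(.4662,.1445,.084,-5.3); c=imaging.get_calibration('wrist'); pickle.dump(c,open('i1.pkl','wb'))
print(proj(c,[[.4662,.1445,.106],[.4706,.185,.106]]))
E
```

```text
t 14.0 tcp [462.8 146.1 219.4] xaxis yaw -5.47 tilt [ 0.    -0.001 -1.   ] F [ 0.3  0.5 -0.6] grip 30.1 q6 1.79
shift [  3.5   1.2 135.4] turn -0.17367022430573797
[[255.91507469 180.95816162]
 [207.86938284 180.39888703]]
```

View pics/i1.png

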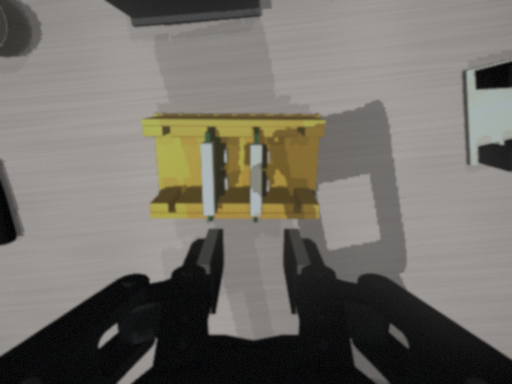

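Call:
play_rows --rows '[3.5,1,30,0,30,3.5,1,65,0,30,3.5,1,95,0,30,3.5,1,115,0,30,3.5,1,128,0,30,3.5,1,134,0,30,3.5,1,134.5,0,30,3.5,1,134.5,0,30]'

```text
time_s: 14.67
tcp_pos: [0.4666, 0.1449, 0.0851]
tcp_rot: [0.0, 0.999, -0.048, 0.0]
wrist_force: [0.0, -0.6, 0.0]
grip_width: 0.0298
```

Call:
play_rows --rows '[0,0,0,0,0,0,0,0,0,0,0,0,0,0,0,0,0,0,0,0,0,0,0,0,0]'

```text
time_s: 15.08
tcp_pos: [0.4674, 0.1456, 0.0863]
tcp_rot: [0.0, 0.999, -0.047, 0.002]
wrist_force: [-0.1, -1.4, 5.8]
grip_width: 0.0087
```

Call:
play_rows --rows '[0,0,-8,0,0,0,0,-20,0,0,0,0,-40,0,0,0,0,-60,0,0,0,0,-80,0,0,0,0,-100,0,0,0,0,-118,0,0,0,0,-125,0,0]'

```text
time_s: 15.75
tcp_pos: [0.4671, 0.1463, 0.2128]
tcp_rot: [-0.001, 0.999, -0.047, 0.002]
wrist_force: [0.6, -0.4, 0.2]
grip_width: 0.0089
```

```bash
python3 - <<'E'
from h import *
im=imaging.get_image('top'); cv2.imwrite('pics/i2t.png',im); im=im[:,:]; crop(im,150,130,420,270,2.9,'pics/i2c.png')
im=imaging.get_image('wrist'); cv2.imwrite('pics/i2w.png',im)
delta(.45,-.17,.215,8.6)
E
```

```text
t 15.85 tcp [466.8 146.1 211.3] xaxis yaw -5.41 tilt [ 0.003  0.001 -1.   ] F [ 0.4  0.  -1.2] grip 9.1 q6 1.79
shift [ 13.1 316.3  -4. ] turn -14.01405698929571
```

View pics/i2c.png

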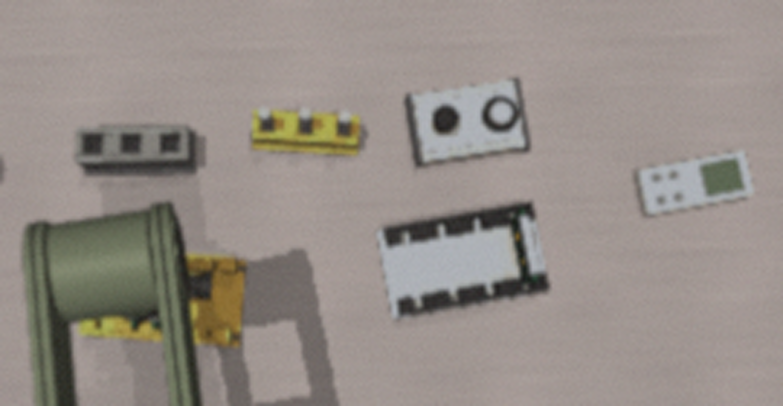

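View pics/i2w.png

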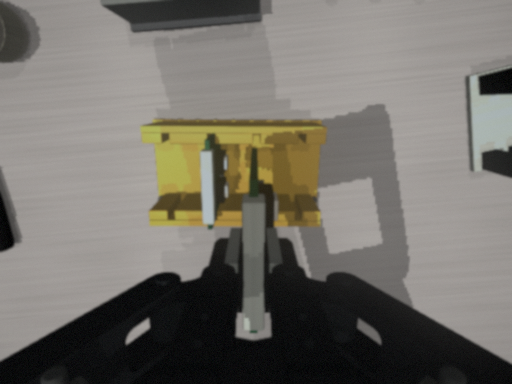

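Call:
play_rows --rows '[0,0,-5,-3,0,0,30,-5,-6,0,0,65,-5,-10,0,5,100,-5,-14,0,15,135,-5,-14,0,25,170,-5,-14,0,35,205,-5,-14,0,45,235,-5,-14,0]'

```text
time_s: 16.52
tcp_pos: [0.4872, -0.0941, 0.2128]
tcp_rot: [-0.001, 0.997, 0.074, -0.002]
wrist_force: [1.2, 0.8, -0.6]
grip_width: 0.0092
```

```bash
python3 - <<'E'
from h import *
delta(.5035,-.2058,.215,8.6)
E
```

```text
t 16.52 tcp [487.2 -94.1 212.8] xaxis yaw 8.52 tilt [-0.003  0.001 -1.   ] F [ 1.2  0.8 -0.6] grip 9.2 q6 1.06
shift [ -0.4 112.9  -2.4] turn -0.07619830651944426
```

Call:
play_rows --rows '[-1,30,0,0,0,-1,60,0,0,0,-1,85,0,0,0,-1,100,0,0,0,-1,106,0,0,0,-1,106,0,0,0,-1,106,0,0,0,-1,106,0,0,0]'

```text
time_s: 17.18
tcp_pos: [0.503, -0.1958, 0.2143]
tcp_rot: [-0.001, 0.997, 0.075, -0.0]
wrist_force: [0.3, -1.1, -1.2]
grip_width: 0.0091
```

```bash
python3 - <<'E'
from h import *
im=imaging.get_image('wrist');cv2.imwrite('pics/j1.png',im)
delta(.5035,-.2058,.0858,8.6)
E
```

```text
t 17.23 tcp [ 503.1 -195.8  214.5] xaxis yaw 8.67 tilt [-0.     0.001 -1.   ] F [-0.2  0.1 -0.6] grip 9.2 q6 0.89
shift [ -1.1  10.  128.7] turn 0.06949104856656163
```

View pics/j1.png

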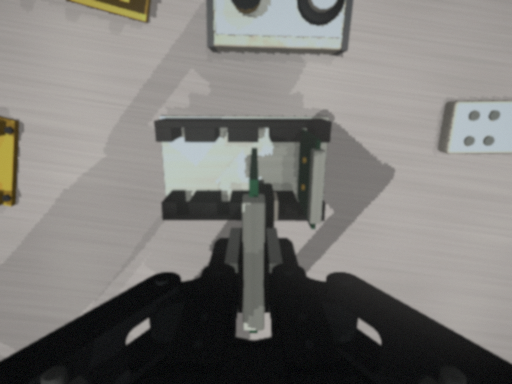

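Carrier unmoved, board C stands in the right slot; the held board needs 10 mm more to the right.

Call:
play_rows --rows '[-1,7,0,0,0,-1,10,15,0,0,-1,10,35,0,0,-1,10,52,0,0,-1,10,60,0,0,-1,10,60,0,0,-1,10,60,0,0]'

```text
time_s: 17.82
tcp_pos: [0.5038, -0.2073, 0.1548]
tcp_rot: [-0.0, 0.997, 0.075, -0.0]
wrist_force: [-0.0, -0.1, -0.9]
grip_width: 0.0088
```

```bash
python3 - <<'E'
from h import *
im=imaging.get_image('wrist');cv2.imwrite('pics/j2.png',im)
delta(.5035,-.2058,.0858,8.6)
E
```

```text
t 17.87 tcp [ 504.4 -207.7  155.7] xaxis yaw 8.59 tilt [ 0.001 -0.001 -1.   ] F [ 0.4 -0.1  0.5] grip 9.1 q6 0.87
shift [-0.7 -2.1 69.9] turn -0.005166671919340615
```

View pics/j2.png

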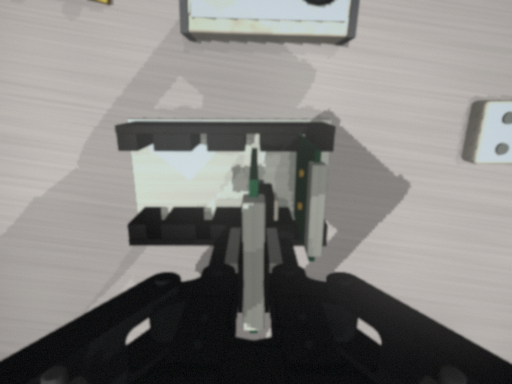

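Call:
play_rows --rows '[-0.5,-2,5,0,0,-0.5,-2,16,0,0,-0.5,-2,28,0,0,-0.5,-2,40,0,0,-0.5,-2,52,0,0,-0.5,-2,62,0,0,-0.5,-2,66,0,0,-0.5,-2,66,0,0]'

```text
time_s: 18.53
tcp_pos: [0.5023, -0.2054, 0.0874]
tcp_rot: [-0.001, 0.997, 0.075, -0.001]
wrist_force: [-0.1, -0.9, -1.2]
grip_width: 0.009
```

Call:
play_rows --rows '[0,0,2,0,0,0,0,4,0,0,0,0,6,0,0,0,0,6,0,0]'

```text
time_s: 18.87
tcp_pos: [0.5039, -0.2067, 0.0863]
tcp_rot: [0.001, 0.997, 0.075, 0.0]
wrist_force: [-6.9, 0.9, 17.5]
grip_width: 0.0089
```

Call:
play_rows --rows '[0,0,-3,0,20,0,0,-3,0,30,0,0,-3,0,30,0,0,-12,0,30,0,0,-30,0,30,0,0,-60,0,30,0,0,-95,0,30,0,0,-125,0,30]'

```text
time_s: 19.53
tcp_pos: [0.5029, -0.2054, 0.2095]
tcp_rot: [-0.0, 0.997, 0.075, 0.0]
wrist_force: [0.7, -0.8, 1.0]
grip_width: 0.03
```

```bash
python3 - <<'E'
from h import *
im=imaging.get_image('wrist');cv2.imwrite('pics/j3.png',im); delta(.4706,.1863,.215,-5.3)
E
```

```text
t 19.58 tcp [ 506.8 -207.7  217. ] xaxis yaw 8.59 tilt [ 0.011 -0.007 -1.   ] F [ 1.7 -0.9  5.2] grip 30.3 q6 0.87
shift [  23. -395.   -1.] turn 13.885838361741207
```

View pics/j3.png

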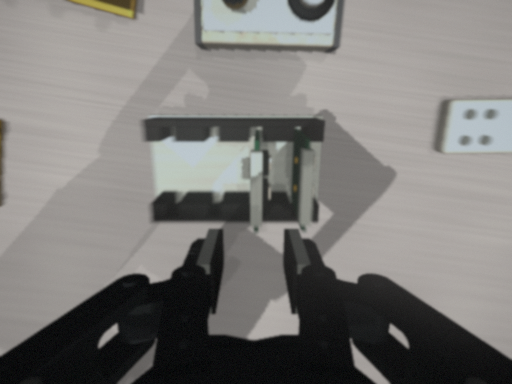

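Call:
play_rows --rows '[3,-30,0,5,30,6,-70,0,10,30,10,-110,0,14,30,14,-150,0,14,30,17,-190,0,14,30,20,-230,0,14,30,22,-270,0,14,30,23,-310,0,14,30]'

```text
time_s: 20.25
tcp_pos: [0.4791, 0.1063, 0.2079]
tcp_rot: [-0.0, 0.999, -0.047, 0.0]
wrist_force: [0.7, 0.9, 0.2]
grip_width: 0.0302
```

Call:
play_rows --rows '[-7,-35,0,0,30,-13,-60,0,0,30,-18,-78,0,0,30,-20,-83,0,0,30,-20,-83,0,0,30,-20,-83,0,0,30,-20,-83,0,0,30]'

```text
time_s: 20.83
tcp_pos: [0.4678, 0.1878, 0.2077]
tcp_rot: [0.0, 0.999, -0.048, 0.0]
wrist_force: [-0.2, -0.6, 0.6]
grip_width: 0.0302
```

```bash
python3 - <<'E'
from h import *
im=imaging.get_image('wrist');cv2.imwrite('pics/k1.png',im); delta(.4706,.186,.084,-5.3); c=imaging.get_calibration('wrist')
print(proj(c,[[.4706,.186,.106]]))
E
```

```text
t 20.88 tcp [467.8 187.7 207.7] xaxis yaw -5.53 tilt [-0. -0. -1.] F [-0.1 -0.1  0.1] grip 30.0 q6 1.88
shift [  3.    1.4 123.7] turn -0.2256131736703253
[[256.23342928 185.34372206]]
```

View pics/k1.png

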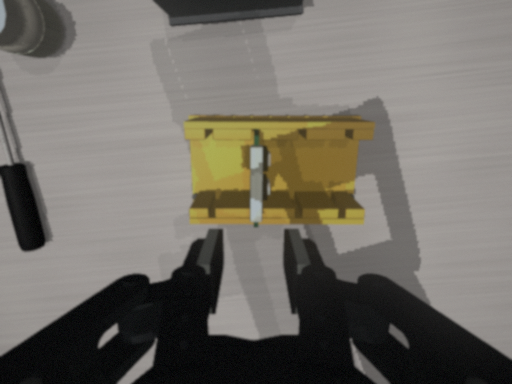

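Call:
play_rows --rows '[3,1,30,0,30,3,1,60,0,30,3,1,87,0,30,3,1,106,0,30,3,1,118,0,30,3,1,123,0,30,3,1,123,0,30,3,1,123,0,30]'

```text
time_s: 21.55
tcp_pos: [0.4711, 0.1871, 0.0853]
tcp_rot: [-0.0, 0.999, -0.048, 0.0]
wrist_force: [-0.2, 0.2, 0.5]
grip_width: 0.0295
```

Call:
play_rows --rows '[0,0,0,0,0,0,0,0,0,0,0,0,0,0,0,0,0,0,0,0,0,0,0,0,0]'

```text
time_s: 21.97
tcp_pos: [0.4718, 0.1876, 0.0863]
tcp_rot: [-0.0, 0.999, -0.047, 0.002]
wrist_force: [-0.8, -2.2, 6.2]
grip_width: 0.0092
```

Call:
play_rows --rows '[0,0,-8,0,0,0,0,-20,0,0,0,0,-40,0,0,0,0,-60,0,0,0,0,-80,0,0,0,0,-100,0,0,0,0,-118,0,0,0,0,-125,0,0]'

```text
time_s: 22.63
tcp_pos: [0.4715, 0.1883, 0.2128]
tcp_rot: [-0.001, 0.999, -0.047, 0.002]
wrist_force: [1.0, 0.7, -1.4]
grip_width: 0.009
```

```bash
python3 - <<'E'
from h import *
im=imaging.get_image('top'); cv2.imwrite('pics/k2t.png',im); crop(im,150,130,420,270,2.9,'pics/k2c.png')
a=cv2.imread('pics/i2t.png'); d=cv2.absdiff(a,im).max(2); 
print('carrier diff',d[190:250,275:345].max(),'stand diff',d[165:195,170:222].max())
delta(.4975,-.1643,.215,8.6)
E
```

```text
carrier diff 150 stand diff 25
t 22.68 tcp [471.9 188.3 213.1] xaxis yaw -5.41 tilt [ 0.005  0.002 -1.   ] F [-0.7 -1.1 -1.1] grip 9.2 q6 1.87
shift [ 58.7 348.6  -2.3] turn -14.01224146517987
```

View pics/k2c.png

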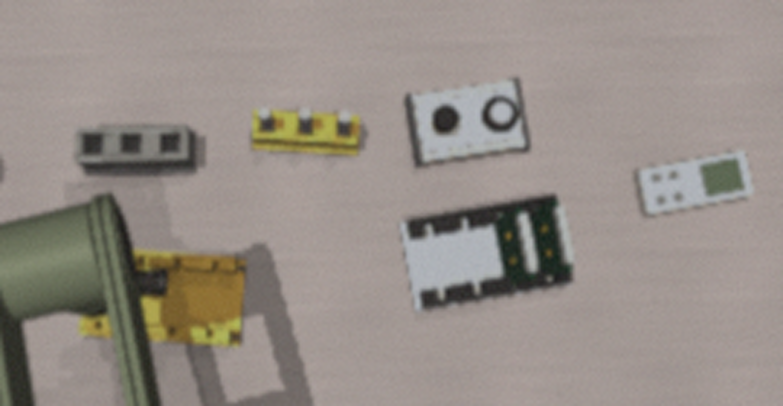

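Call:
play_rows --rows '[0,0,-5,-3,0,0,30,-5,-6,0,0,65,-5,-10,0,-2,100,-5,-14,0,-4,135,-5,-14,0,-6,170,-5,-14,0,-8,205,-5,-14,0,-10,240,-5,-14,0]'

```text
time_s: 23.35
tcp_pos: [0.4362, -0.0513, 0.2134]
tcp_rot: [-0.001, 0.997, 0.075, -0.001]
wrist_force: [0.1, -0.0, -0.6]
grip_width: 0.0093
```

Call:
play_rows --rows '[0,35,0,0,0,0,70,0,0,0,0,100,0,0,0,0,125,0,0,0,0,135,0,0,0,0,135,0,0,0,0,135,0,0,0,0,135,0,0,0]'

```text
time_s: 24.02
tcp_pos: [0.4572, -0.1822, 0.2139]
tcp_rot: [-0.001, 0.997, 0.075, -0.001]
wrist_force: [0.1, 0.1, -1.1]
grip_width: 0.009
```

```bash
python3 - <<'E'
from h import *
import pickle
im=imaging.get_image('wrist'); cv2.imwrite('pics/l1.png',im)
st(); c=imaging.get_calibration('wrist'); pickle.dump(c,open('l1.pkl','wb'))
im=imaging.get_image('top'); cv2.imwrite('pics/l1t.png',im)
E
```

```text
t 24.07 tcp [ 457.4 -182.1  214.2] xaxis yaw 8.66 tilt [-0.001  0.001 -1.   ] F [ 0.1 -0.1 -0.6] grip 8.8 q6 0.86
```

View pics/l1.png

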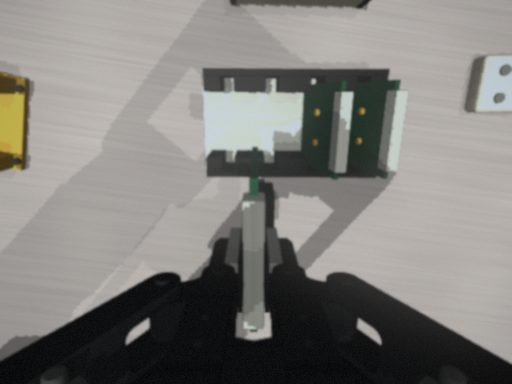

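```bash
python3 - <<'E'
from h import *
im=cv2.imread('pics/l1.png'); crop(im,195,60,415,190,3.6,'pics/l1c.png')
E
```

```text
(no output)
```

View pics/l1c.png

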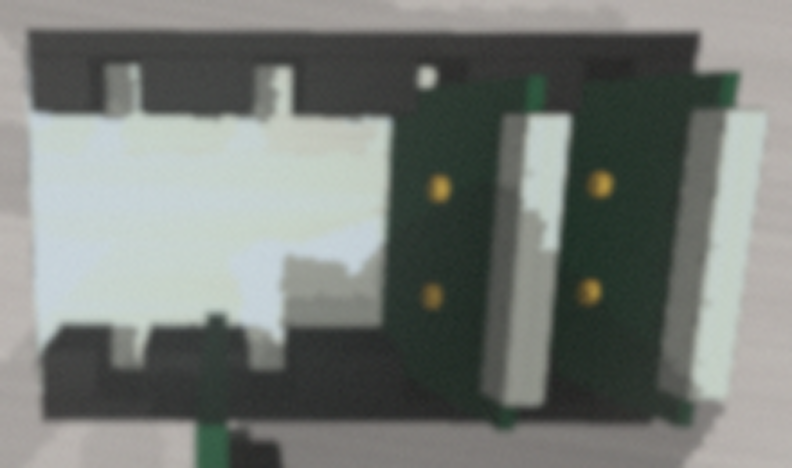

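```bash
python3 - <<'E'
from h import *
import pickle
c=pickle.load(open('l1.pkl','rb'))
f=lambda p: np.array(p,float)/3.6-.361+[195,60]
P=plane(c,f([(28,30),(700,34),(42,419)]),.053)*1000; print(np.round(P[:,:2],1).tolist())
d=P[0]-P[1];yaw=np.arctan2(-d[0],d[1]);print('len',np.hypot(*d[:2]),'yaw',np.degrees(yaw))
d=P[0]-P[2];print('yaw x',np.degrees(np.arctan2(d[1],d[0])),np.hypot(*d[:2]))
C=(P[1]+P[2])/2; print('centre',C)
for s in (63,21,-21,-63): print(s,np.round(C[:2]+s*np.array([-np.sin(yaw),np.cos(yaw)]),1))
for a,b in (((547,112),(530,405)),((745,112),(711,400))):
    Q=plane(c,f([a,b]),.106)*1000; d=Q[0]-Q[1]; print('bar',Q.mean(0)[:2],np.hypot(*d[:2]),np.degrees(np.arctan2(d[1],d[0])))
# top camera compare with original
ct=imaging.get_calibration('top')
im=cv2.imread('pics/l1t.png'); crop(im,270,180,360,250,8,'pics/l1tc.png')
E
```

```text
[[546.1, -120.9], [570.1, -288.1], [446.1, -135.1]]
len 168.9804951308523 yaw 8.159368651651095
yaw x 8.106665765299164 101.03419395345361
centre [ 508.1110728  -211.62435522   53.        ]
63 [ 499.2 -149.3]
21 [ 505.1 -190.8]
-21 [ 511.1 -232.4]
-63 [ 517.1 -274. ]
bar [ 511.99700376 -245.6238302 ] 63.736808976569954 10.155772690624184
bar [ 518.61569423 -286.28137993] 62.32931054737871 9.520231345306817
```

View pics/l1tc.png

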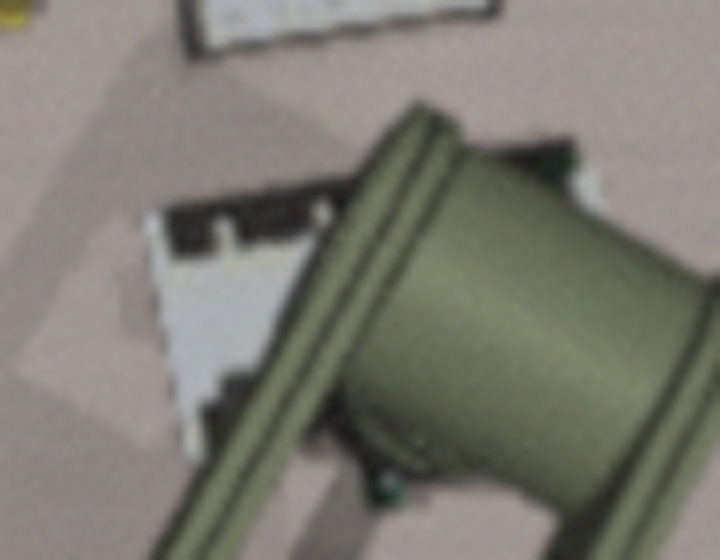

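```bash
python3 - <<'E'
from h import *
delta(.5051,-.1908,.155,8.3)
E
```

```text
t 24.12 tcp [ 457.5 -182.2  214.4] xaxis yaw 8.68 tilt [-0.001  0.001 -1.   ] F [-1.6 -0.8 -1.1] grip 8.9 q6 0.86
shift [45.7 15.8 59.4] turn 0.3771203727988848
```

Call:
play_rows --rows '[15,5,0,0.4,0,30,10,0,0.4,0,42,15,10,0.4,0,45,15,30,0.4,0,45,15,50,0.4,0,45,15,58,0.4,0,45,15,58,0.4,0,45,15,58,0.4,0]'

```text
time_s: 24.78
tcp_pos: [0.5044, -0.1911, 0.1567]
tcp_rot: [-0.0, 0.997, 0.072, -0.0]
wrist_force: [-0.6, -0.4, -0.8]
grip_width: 0.0085
```

Call:
play_rows --rows '[0,0,0,0,0,0,0,0,0,0]'

```text
time_s: 24.95
tcp_pos: [0.5055, -0.1924, 0.1585]
tcp_rot: [0.001, 0.997, 0.071, 0.001]
wrist_force: [-0.7, -0.5, -0.7]
grip_width: 0.0092
```

```bash
python3 - <<'E'
from h import *
im=imaging.get_image('wrist'); cv2.imwrite('pics/l2.png',im)
im=imaging.get_image('side');crop(im,230,110,350,210,6,'pics/l2s.png')
delta(.5051,-.1908,.0858,8.3)
E
```

```text
t 25.05 tcp [ 505.3 -192.4  158.2] xaxis yaw 8.17 tilt [ 0.002 -0.001 -1.   ] F [ 0.2  0.3 -1.2] grip 9.1 q6 0.9
shift [-0.1 -1.7 72.4] turn -0.133428983805004
```

View pics/l2.png

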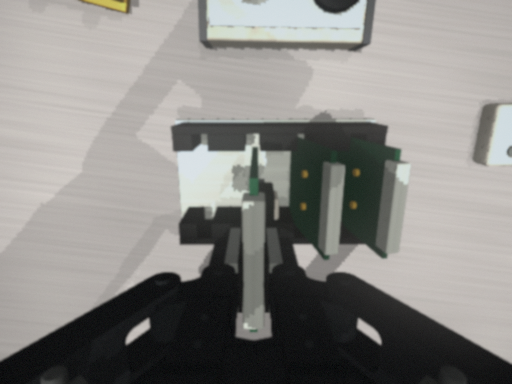

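View pics/l2s.png

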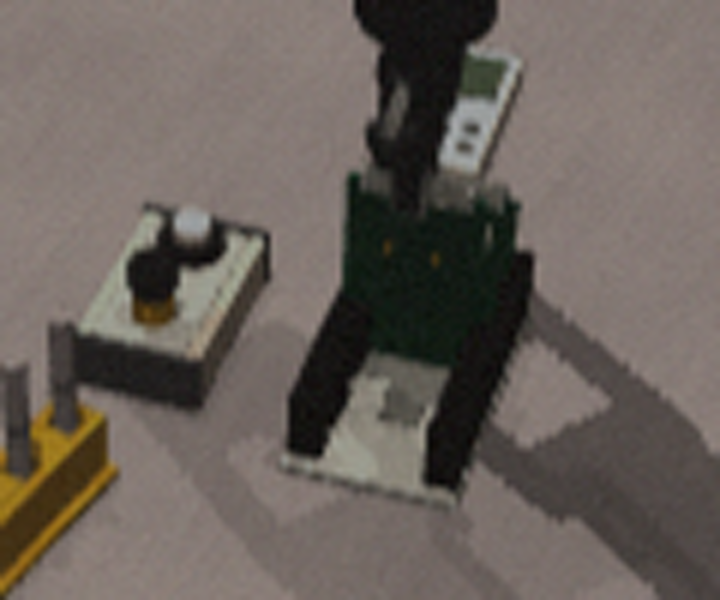

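Call:
play_rows --rows '[0,-1.5,5,0,0,0,-1.5,16,0,0,0,-1.5,28,0,0,0,-1.5,40,0,0,0,-1.5,52,0,0,0,-1.5,63,0,0,0,-1.5,69,0,0,0,-1.5,69,0,0]'

```text
time_s: 25.72
tcp_pos: [0.5041, -0.1906, 0.087]
tcp_rot: [-0.0, 0.997, 0.071, -0.001]
wrist_force: [0.7, -0.0, -0.8]
grip_width: 0.0089
```

Call:
play_rows --rows '[0,0,2,0,0,0,0,4,0,0,0,0,4,0,0,0,0,4,0,0]'

```text
time_s: 26.05
tcp_pos: [0.505, -0.1914, 0.0863]
tcp_rot: [0.001, 0.997, 0.071, 0.0]
wrist_force: [-6.0, 1.6, 15.2]
grip_width: 0.009
```

Call:
play_rows --rows '[0,0,-3,0,0,0,0,-3,0,14,0,0,-3,0,18,0,0,-3,0,24,0,0,-3,0,30,0,0,-3,0,30,0,0,-20,0,30,0,0,-50,0,30]'

```text
time_s: 26.72
tcp_pos: [0.5011, -0.1886, 0.13]
tcp_rot: [-0.003, 0.997, 0.071, -0.004]
wrist_force: [0.5, -0.2, -0.4]
grip_width: 0.0302
```

Call:
play_rows --rows '[0,0,-35,0,30,0,0,-65,0,30,0,0,-75,0,30,0,0,-75,0,30,0,0,-75,0,30]'

```text
time_s: 27.13
tcp_pos: [0.5042, -0.1904, 0.2083]
tcp_rot: [-0.0, 0.997, 0.071, -0.0]
wrist_force: [-0.5, -0.6, -1.1]
grip_width: 0.0304
```

```bash
python3 - <<'E'
from h import *
import pickle
im=imaging.get_image('wrist'); cv2.imwrite('pics/m1.png',im); st(); pickle.dump(imaging.get_calibration('wrist'),open('m1.pkl','wb'))
E
```

```text
t 27.18 tcp [ 503.3 -189.9  206.9] xaxis yaw 8.17 tilt [-0.003  0.002 -1.   ] F [ 0.   0.7 -0.8] grip 30.2 q6 0.91
```

View pics/m1.png

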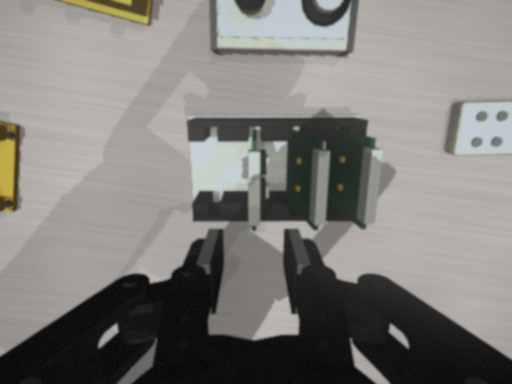

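```bash
python3 - <<'E'
from h import *
import pickle
im=cv2.imread('pics/m1.png'); crop(im,180,105,390,235,3.7,'pics/m1c.png')
E
```

```text
(no output)
```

View pics/m1c.png

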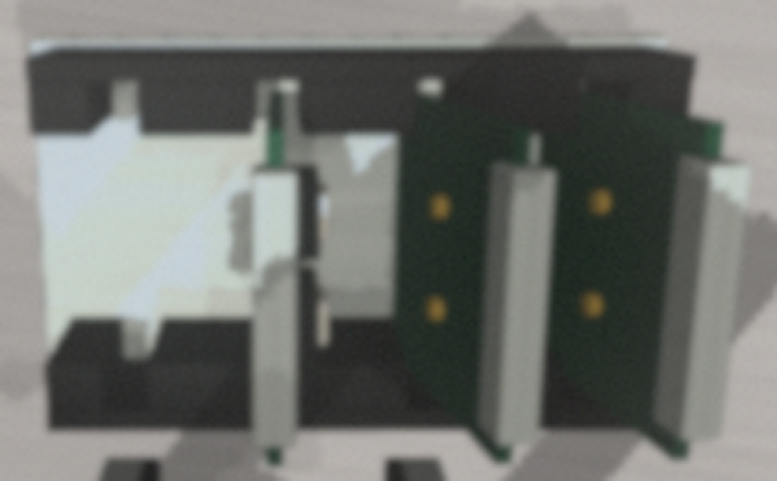

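```bash
python3 - <<'E'
from h import *
import pickle
c=pickle.load(open('m1.pkl','rb'))
f=lambda p: np.array(p,float)/3.7-.365+[180,105]
for n,a,b in (('A',(276,172),(274,445)),('B',(537,172),(524,445)),('C',(727,167),(700,440))):
    Q=plane(c,f([a,b]),.105)*1000; d=Q[0]-Q[1]; print(n,Q.mean(0)[:2],np.hypot(*d[:2]),np.degrees(np.arctan2(d[1],d[0])))
P=plane(c,f([(28,60),(693,57),(50,430)]),.053)*1000; print(np.round(P[:,:2],1).tolist(),(P[1]+P[2])/2)
delta(.5111,-.246,.087,8.3)
E
```

```text
A [ 502.78977739 -189.45194229] 62.82729306884555 7.778915190224486
B [ 510.78077613 -245.12618837] 62.72521439564909 9.169692643473438
C [ 517.57811818 -284.42175852] 62.383010130104566 8.94606575244984
[[544.3, -120.9], [568.4, -285.7], [445.2, -135.0]] [ 506.84519822 -210.36233381   53.        ]
t 27.18 tcp [ 503.3 -189.9  206.9] xaxis yaw 8.17 tilt [-0.003  0.002 -1.   ] F [ 0.   0.7 -0.8] grip 30.2 q6 0.91
shift [  0.   56.9 119.8] turn -0.1268858528115686
```

Call:
play_rows --rows '[0,25,0,0,30,0,50,10,0,30,0,55.5,40,0,30,0,55.5,70,0,30,0,55.5,85,0,30,0,55.5,85,0,30,0,55.5,85,0,30]'

```text
time_s: 27.77
tcp_pos: [0.5101, -0.244, 0.1204]
tcp_rot: [-0.002, 0.997, 0.071, -0.003]
wrist_force: [0.8, 1.1, 0.5]
grip_width: 0.0297
```

```bash
python3 - <<'E'
from h import *
im=imaging.get_image('wrist'); cv2.imwrite('pics/m2.png',im); delta(.5115,-.2455,.086,8.3)
E
```

```text
t 27.82 tcp [ 511.5 -244.9  122.5] xaxis yaw 8.18 tilt [-0.002  0.002 -1.   ] F [ 0.6  0.1 -0.5] grip 29.7 q6 0.83
shift [-0.1  0.7 36.5] turn -0.12356401465945055
```

View pics/m2.png

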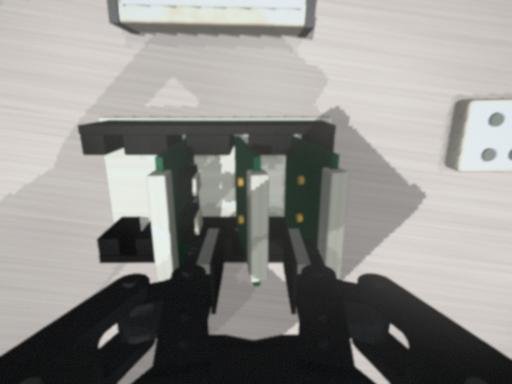

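Call:
play_rows --rows '[0,0.7,12,0,30,0,0.7,24,0,30,0,0.7,34,0,30,0,0.7,35,0,30,0,0.7,35,0,20,0,0.7,35,0,16,0,0.7,35,0,16]'

```text
time_s: 28.4
tcp_pos: [0.5128, -0.2464, 0.0893]
tcp_rot: [0.0, 0.997, 0.071, 0.0]
wrist_force: [0.2, -0.2, 0.6]
grip_width: 0.0159
```

```bash
python3 - <<'E'
from h import *
im=imaging.get_image('wrist'); cv2.imwrite('pics/m3.png',im); delta(.511,-.2315,.086,8.3)
E
```

```text
t 28.45 tcp [ 512.9 -246.4   89.4] xaxis yaw 8.17 tilt [ 0.001 -0.001 -1.   ] F [-0.2  0.3  1. ] grip 16.1 q6 0.83
shift [  0.3 -15.    3.4] turn -0.1262720089198126
```

View pics/m3.png

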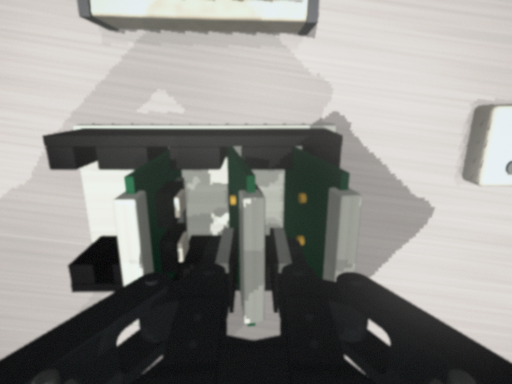

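Call:
play_rows --rows '[0,-3,1,0,16,0,-6,2,0,16,0,-9,2,0,16,0,-12,2,0,16,0,-14,2,0,16,0,-14,2,0,16,0,-14,2,0,0,0,-14,2,0,0]' --newtons 25

```text
time_s: 29.12
tcp_pos: [0.5105, -0.2322, 0.0869]
tcp_rot: [0.0, 0.997, 0.071, 0.0]
wrist_force: [-0.4, 0.9, 1.1]
grip_width: 0.0095
```

Call:
play_rows --rows '[0,0,0,0,0,0,0,0,0,0,0,0,0,0,0]'

```text
time_s: 29.37
tcp_pos: [0.5105, -0.2323, 0.0869]
tcp_rot: [-0.0, 0.997, 0.071, 0.0]
wrist_force: [-0.3, 1.1, 0.7]
grip_width: 0.0094
```

```bash
python3 - <<'E'
from h import *
im=imaging.get_image('wrist'); cv2.imwrite('pics/m4.png',im); st()
E
```

```text
t 29.42 tcp [ 510.5 -232.3   86.9] xaxis yaw 8.16 tilt [ 0.  0. -1.] F [-0.2  0.4  1. ] grip 9.2 q6 0.85
```

View pics/m4.png

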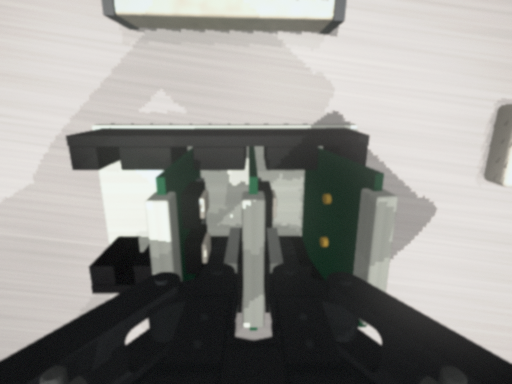

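Call:
play_rows --rows '[0,0,0,0,12,0,0,0,0,16,0,0,0,0,22,0,0,0,0,30,0,0,-10,0,30,0,0,-30,0,30,0,0,-45,0,30,0,0,-45,0,30]'

```text
time_s: 30.08
tcp_pos: [0.513, -0.2339, 0.1362]
tcp_rot: [0.002, 0.997, 0.071, 0.003]
wrist_force: [1.2, -0.5, 0.6]
grip_width: 0.0303
```

Call:
play_rows --rows '[0,20,0,0,30,0,42,0,0,30,0,53,0,0,30,0,54,0,0,30,0,54,0,0,30,0,54,0,0,30]'

```text
time_s: 30.58
tcp_pos: [0.5175, -0.2848, 0.1311]
tcp_rot: [-0.001, 0.997, 0.071, -0.001]
wrist_force: [0.4, 0.3, 1.3]
grip_width: 0.0298
```

```bash
python3 - <<'E'
from h import *
im=imaging.get_image('wrist'); cv2.imwrite('pics/m5.png',im); delta(.518,-.286,.087,8.3)
E
```

```text
t 30.63 tcp [ 517.6 -284.6  131.2] xaxis yaw 8.19 tilt [-0.001  0.001 -1.   ] F [ 0.3 -0.  -0.9] grip 30.2 q6 0.78
shift [ 0.3  1.6 44.2] turn -0.10682292544504435
```

View pics/m5.png

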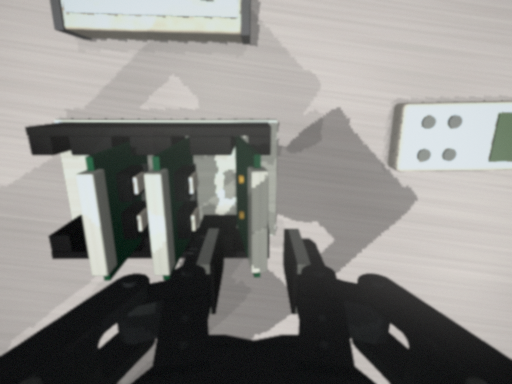

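Call:
play_rows --rows '[0,1,15,0,30,0,1,30,0,30,0,1,42,0,30,0,1,44,0,30,0,1,44,0,20,0,1,44,0,16,0,1,44,0,16,0,1,44,0,16]'

```text
time_s: 31.3
tcp_pos: [0.5189, -0.2871, 0.0888]
tcp_rot: [0.001, 0.997, 0.071, 0.001]
wrist_force: [0.9, -0.4, -0.9]
grip_width: 0.0164
```

Call:
play_rows --rows '[0,-3,0,0,16,0,-6,0,0,16,0,-9,0,0,16,0,-12,0,0,16,0,-13,0,0,16,0,-13,0,0,16,0,-13,0,0,0,0,-13,0,0,0]'

```text
time_s: 31.97
tcp_pos: [0.5164, -0.2738, 0.0878]
tcp_rot: [-0.0, 0.997, 0.071, 0.0]
wrist_force: [0.1, 0.2, 0.7]
grip_width: 0.0092
```

Call:
play_rows --rows '[0,0,0,0,0,0,0,0,0,0,0,0,0,0,0]'

```text
time_s: 32.22
tcp_pos: [0.5164, -0.2739, 0.0878]
tcp_rot: [-0.0, 0.997, 0.071, 0.0]
wrist_force: [-0.2, 0.6, 0.1]
grip_width: 0.0099
```

```bash
python3 - <<'E'
from h import *
im=imaging.get_image('wrist'); cv2.imwrite('pics/m6.png',im); st()
E
```

```text
t 32.27 tcp [ 516.4 -273.9   87.8] xaxis yaw 8.16 tilt [ 0.  0. -1.] F [0.2 0.3 1.2] grip 9.3 q6 0.79
```

View pics/m6.png

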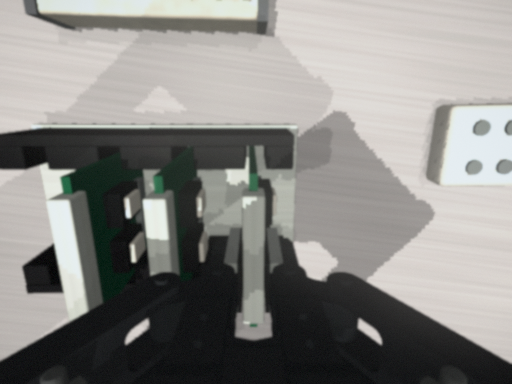

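Upright. Release gently and lift to clear the rods.

Call:
play_rows --rows '[0,0,0,0,12,0,0,0,0,16,0,0,0,0,22,0,0,0,0,30,0,0,-10,0,30,0,0,-35,0,30,0,0,-75,0,30,0,0,-110,0,30]'

```text
time_s: 32.93
tcp_pos: [0.5158, -0.2735, 0.1992]
tcp_rot: [-0.0, 0.997, 0.071, -0.001]
wrist_force: [0.9, -0.7, 0.2]
grip_width: 0.0299
```

Call:
play_rows --rows '[0,0,-35,0,30,0,0,-50,0,30,0,0,-50,0,30,0,0,-50,0,30]'

```text
time_s: 33.27
tcp_pos: [0.5169, -0.2743, 0.2497]
tcp_rot: [0.001, 0.997, 0.071, 0.001]
wrist_force: [-0.5, -0.1, -0.4]
grip_width: 0.03
```

```bash
python3 - <<'E'
from h import *
import pickle
im=imaging.get_image('wrist'); cv2.imwrite('pics/n1.png',im)
im=imaging.get_image('top'); cv2.imwrite('pics/n1t.png',im);crop(im,150,130,420,270,2.9,'pics/n1tc.png')
delta(.60,-.03,.25,-3.3)
E
```

```text
t 33.37 tcp [ 515.4 -273.2  246.2] xaxis yaw 8.17 tilt [-0.002  0.002 -1.   ] F [-0.4 -1.3 -0.2] grip 29.9 q6 0.79
shift [ 118.3 -228.7   -3.6] turn 11.467099313487267
```

View pics/n1.png

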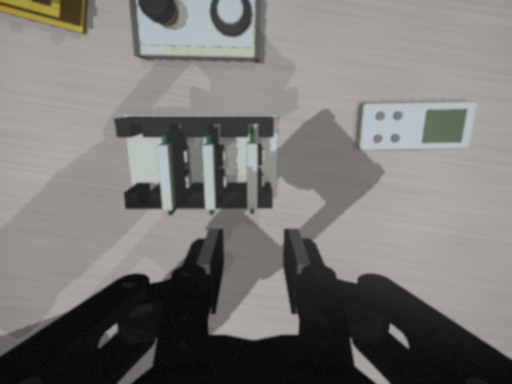

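View pics/n1tc.png

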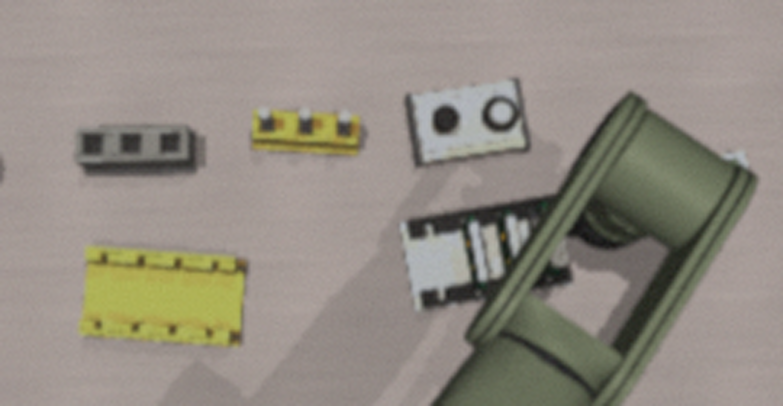

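Call:
play_rows --rows '[15,-30,0,4,40,32,-65,-4,8,40,50,-100,-4,12,40,68,-135,-4,12,40,86,-170,-4,12,40,102,-205,-4,12,40,114,-235,-4,12,40,118,-250,-4,12,40]'

```text
time_s: 34.03
tcp_pos: [0.5968, -0.0052, 0.2488]
tcp_rot: [-0.001, 0.999, -0.032, -0.002]
wrist_force: [-0.3, -0.7, -0.5]
grip_width: 0.0399
```

Call:
play_rows --rows '[0,-5,0,0,40,0,-5,0,0,40,0,-5,0,0,40,0,-5,0,0,40]'

```text
time_s: 34.37
tcp_pos: [0.5974, -0.006, 0.2509]
tcp_rot: [0.0, 0.999, -0.034, -0.001]
wrist_force: [-0.6, 0.2, -0.6]
grip_width: 0.0402
```

```bash
python3 - <<'E'
from h import *
import pickle
im=imaging.get_image('wrist'); cv2.imwrite('pics/n2.png',im); st(); pickle.dump(imaging.get_calibration('wrist'),open('n2.pkl','wb'))
E
```

```text
t 34.42 tcp [597.6  -6.2 251.2] xaxis yaw -3.95 tilt [-0.001 -0.    -1.   ] F [-1.7 -0.  -0.5] grip 39.8 q6 1.48
```

View pics/n2.png

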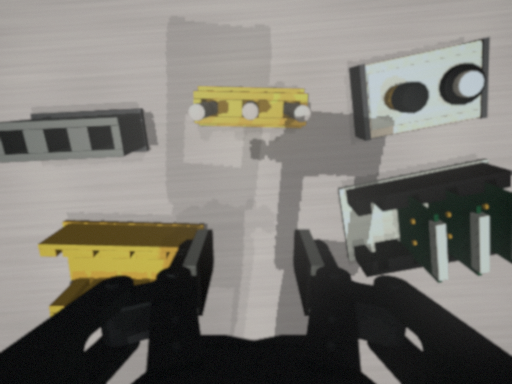

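```bash
python3 - <<'E'
from h import *
im=cv2.imread('pics/n2.png'); crop(im,180,75,320,140,5.5,'pics/n2c.png'); crop(im,0,95,160,170,5,'pics/n2d.png')
E
```

```text
(no output)
```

View pics/n2c.png

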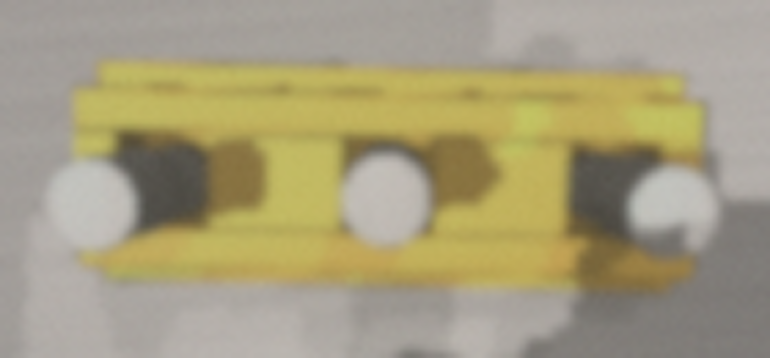

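View pics/n2d.png

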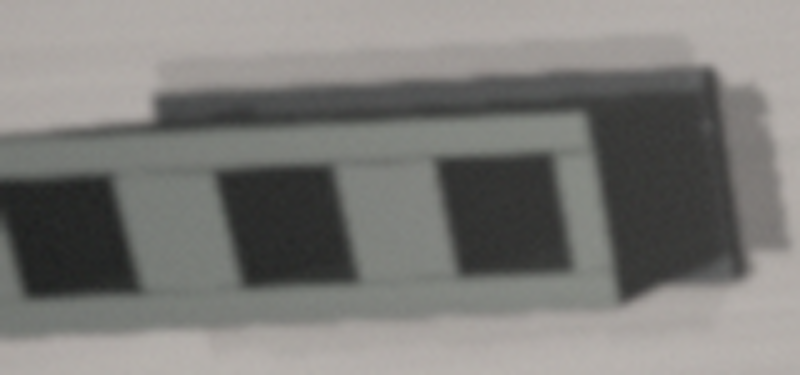

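```bash
python3 - <<'E'
from h import *
import pickle
c=pickle.load(open('n2.pkl','rb'))
r=plane(c,np.array([(92,204),(386,198),(673,207)])/5.5-.41+[180,75],.128)*1000
w=plane(c,np.array([(70,237),(287,227),(505,215)])/5-.4+[0,95],.073)*1000
for n,p in (('rods',r),('wells',w)):
    d=p[0]-p[2]; print(n,np.round(p[:,:2],1).tolist(),np.hypot(*d[:2]),'yaw',np.degrees(np.arctan2(-d[0],d[1])))
delta(.655,-.05,.25,-4)
E
```

```text
rods [[660.7, 37.5], [658.6, -6.6], [654.3, -49.5]] 87.25884279146766 yaw -4.259458248643172
wells [[641.0, 234.7], [640.3, 191.3], [639.8, 147.3]] 87.40051563791033 yaw -0.784456496314934
t 34.42 tcp [597.6  -6.2 251.2] xaxis yaw -3.95 tilt [-0.001 -0.    -1.   ] F [-1.7 -0.  -0.5] grip 39.8 q6 1.48
shift [60.3 39.8  1.2] turn 0.05168720814535277
```

```bash
python3 - <<'E'
from h import *
delta(.6602,.0377,.15,-4)
E
```

```text
t 34.42 tcp [597.6  -6.2 251.2] xaxis yaw -3.95 tilt [-0.001 -0.    -1.   ] F [-1.7 -0.  -0.5] grip 39.8 q6 1.48
shift [ 59.6 -48.1 101.2] turn 0.05168720814535277
```

Call:
play_rows --rows '[20,-18,10,0,30,40,-36,30,0,30,59,-48,60,0,30,59,-48,90,0,30,59,-48,98,0,30,59,-48,98,0,30,59,-48,98,0,30,59,-48,98,0,30]'

```text
time_s: 35.08
tcp_pos: [0.6613, 0.0383, 0.1564]
tcp_rot: [0.0, 0.999, -0.034, 0.002]
wrist_force: [0.2, 0.7, 0.4]
grip_width: 0.03
```

```bash
python3 - <<'E'
from h import *
im=imaging.get_image('wrist'); cv2.imwrite('pics/o1.png',im); delta(.6602,.0377,.096,-4); print(proj(imaging.get_calibration('wrist'),[[.6602,.0377,.128]]))
E
```

```text
t 35.13 tcp [661.5  38.5 156.9] xaxis yaw -3.89 tilt [ 0.005 -0.    -1.   ] F [-0.1  0.1  0.1] grip 30.0 q6 1.57
shift [-1.6  0.8 60.9] turn 0.10807505430543074
[[256.43398413 226.01978829]]
```

View pics/o1.png

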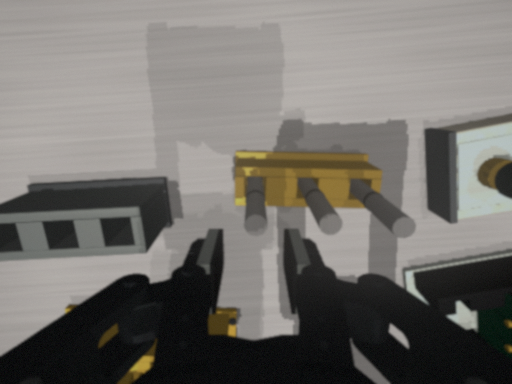

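Call:
play_rows --rows '[0,0.5,15,0,30,0,0.5,32,0,30,0,0.5,48,0,30,0,0.5,58,0,30,0,0.5,60,0,30,0,0.5,60,0,30]'

```text
time_s: 35.63
tcp_pos: [0.6601, 0.0387, 0.0943]
tcp_rot: [0.0, 0.999, -0.034, 0.0]
wrist_force: [-0.5, -0.8, -0.1]
grip_width: 0.0298
```

Call:
play_rows --rows '[0,0,0,0,0,0,0,0,0,0,0,0,0,0,0,0,0,0,0,0,0,0,0,0,0]' --newtons 60

```text
time_s: 36.05
tcp_pos: [0.6613, 0.0387, 0.0956]
tcp_rot: [0.0, 0.999, -0.033, 0.002]
wrist_force: [-0.4, -0.1, 5.4]
grip_width: 0.0126
```

Call:
play_rows --rows '[0,0,-8,0,0,0,0,-20,0,0,0,0,-35,0,0,0,0,-55,0,0,0,0,-80,0,0,0,0,-100,0,0,0,0,-108,0,0,0,0,-108,0,0]'

```text
time_s: 36.72
tcp_pos: [0.6615, 0.0389, 0.2054]
tcp_rot: [0.0, 0.999, -0.033, 0.003]
wrist_force: [-0.3, -1.0, -0.9]
grip_width: 0.0124
```

```bash
python3 - <<'E'
from h import *
im=imaging.get_image('wrist'); cv2.imwrite('pics/o2.png',im); 
im=imaging.get_image('top'); cv2.imwrite('pics/o2t.png',im);crop(im,150,130,420,270,2.9,'pics/o2tc.png')
delta(.641,.2347,.205,-1)
E
```

```text
t 36.82 tcp [659.3  39.  201.2] xaxis yaw -3.83 tilt [-0.001  0.    -1.   ] F [ 0.3  0.1 -1.4] grip 12.1 q6 1.57
shift [ -31.3 -194.1   -3.8] turn -2.8286568402934336
```

View pics/o2.png

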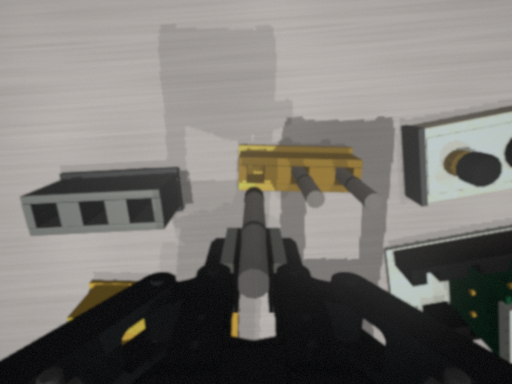

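View pics/o2tc.png

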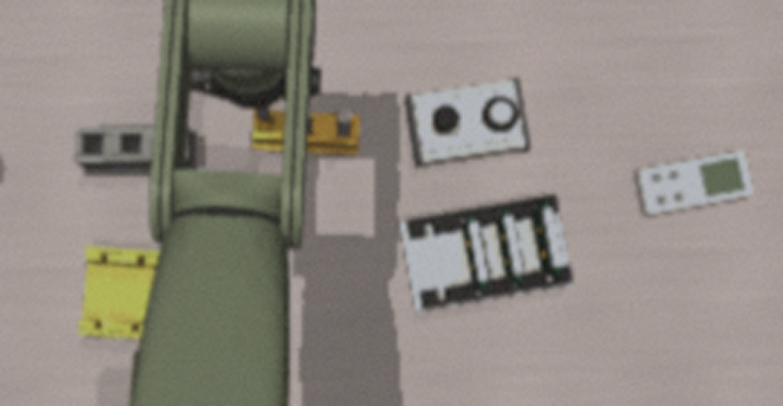

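```bash
python3 - <<'E'
from h import *
print(proj(imaging.get_calibration('wrist'),[[.641,.2347,.073],[.6403,.1913,.073],[.6398,.1473,.073]]))
E
```

```text
[[ 42.21633466 213.44493599]
 [ 90.01955177 211.05507599]
 [138.05970008 208.45475334]]
```

Call:
play_rows --rows '[-5,-30,-4,-2,0,-12,-65,-4,-3,0,-18,-100,-4,-3,0,-24,-135,-4,-3,0,-29,-165,-4,-3,0,-31,-185,-4,-3,0,-31,-192,-4,-3,0,-31,-192,-4,-3,0]'

```text
time_s: 37.48
tcp_pos: [0.6404, 0.234, 0.2033]
tcp_rot: [0.0, 1.0, -0.006, -0.002]
wrist_force: [0.7, -0.5, -0.8]
grip_width: 0.0123
```

Call:
play_rows --rows '[0,0,0,0,0,0,0,0,0,0,0,0,0,0,0]'

```text
time_s: 37.73
tcp_pos: [0.6421, 0.2306, 0.2054]
tcp_rot: [0.0, 1.0, -0.008, -0.0]
wrist_force: [0.1, 0.4, -1.1]
grip_width: 0.0126
```

```bash
python3 - <<'E'
from h import *
im=imaging.get_image('wrist'); cv2.imwrite('pics/o3.png',im); 
delta(.641,.2347,.096,-1)
print(proj(imaging.get_calibration('wrist'),[[.641,.2347,.073],[.6403,.1913,.073],[.6398,.1473,.073]]))
im=imaging.get_image('side'); crop(im,150,180,270,300,5,'pics/o3s.png')
E
```

```text
t 37.78 tcp [642.2 230.7 205.6] xaxis yaw -0.96 tilt [-0. -0. -1.] F [ 0.6  0.8 -0.1] grip 12.3 q6 1.81
shift [ -1.2  -4.  109.6] turn 0.04186722798527853
[[249.93675942 180.57290746]
 [297.53955997 180.51148249]
 [345.98545512 180.21682114]]
```

View pics/o3.png

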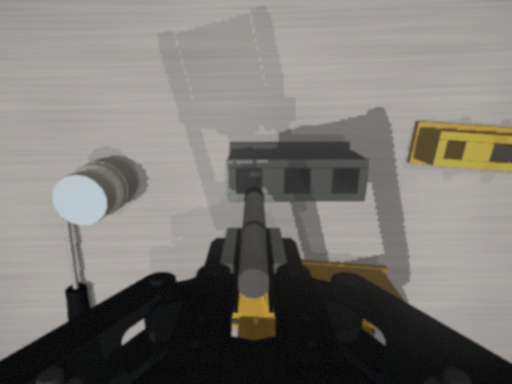

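View pics/o3s.png

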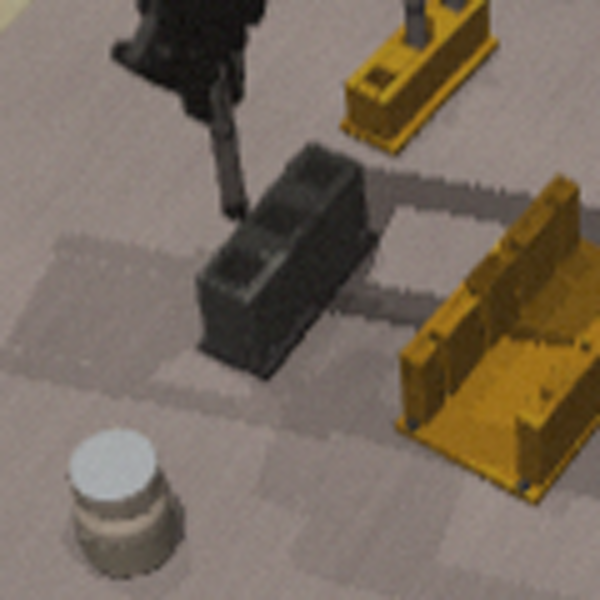

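```bash
python3 - <<'E'
from h import *
o,m=st(); c=imaging.get_calibration('wrist'); t=o['tcp_pos']
print(proj(c,[t-[0,0,.088], t+[0,0,.032]]))
im=cv2.imread('pics/o3.png'); crop(im,205,130,385,310,3.3,'pics/o3c.png')
E
```

```text
t 37.83 tcp [642.2 231.  205.7] xaxis yaw -0.95 tilt [-0. -0. -1.] F [-0.  -0.5 -1.6] grip 12.4 q6 1.81
[[254.50077419 193.93151303]
 [255.8821485  283.2222852 ]]
```

View pics/o3c.png

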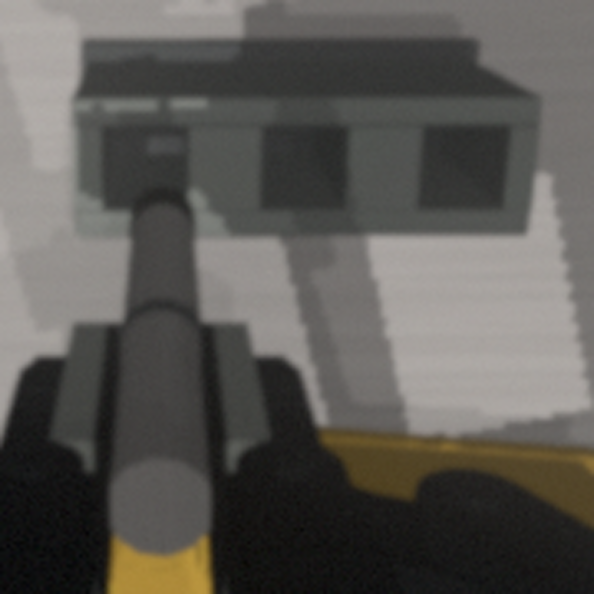

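Call:
play_rows --rows '[-1,-4,10,0,0,-1,-4,25,0,0,-1,-4,40,0,0,-1,-4,52,0,0,-1,-4,60,0,0,-1,-4,60,0,0,-1,-4,60,0,0]'

```text
time_s: 38.42
tcp_pos: [0.6406, 0.2364, 0.145]
tcp_rot: [0.0, 1.0, -0.007, -0.001]
wrist_force: [0.4, 0.1, -0.2]
grip_width: 0.0122
```

```bash
python3 - <<'E'
from h import *
im=imaging.get_image('wrist'); crop(im,155,130,355,310,3.3,'pics/o4c.png')
delta(.641,.2347,.096,-1)
E
```

```text
t 38.47 tcp [641.3 236.6 146.1] xaxis yaw -0.83 tilt [ 0.001  0.    -1.   ] F [ 0.4 -0.5 -0.9] grip 12.6 q6 1.81
shift [-0.3  1.9 50.1] turn 0.16511570907627515
```

View pics/o4c.png

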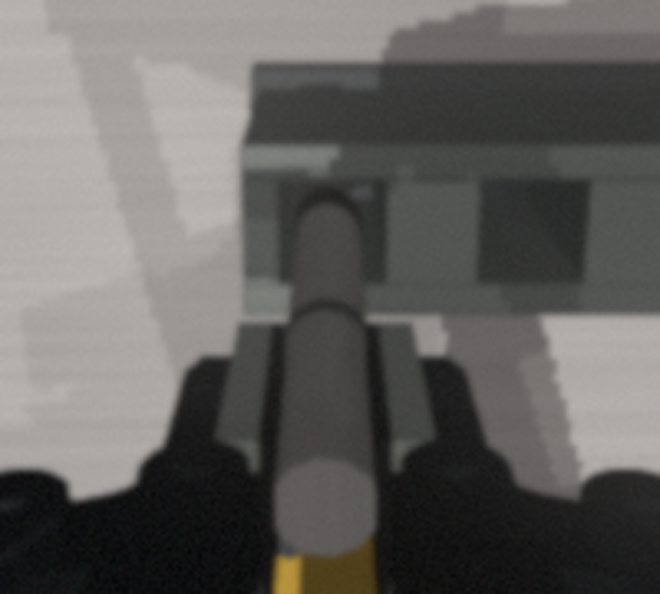

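Call:
play_rows --rows '[-1,1,10,0,0,-1,1,22,0,0,-1,1,34,0,0,-1,1,43,0,0,-1,1,47,0,0,-1,1,49,0,0,-1,1,49,0,0]'

```text
time_s: 39.05
tcp_pos: [0.6397, 0.2354, 0.0962]
tcp_rot: [0.0, 1.0, -0.007, -0.0]
wrist_force: [-0.2, -0.5, -0.2]
grip_width: 0.0123
```

Call:
play_rows --rows '[0,0,1.5,0,0,0,0,3,0,0,0,0,3,0,0]'

```text
time_s: 39.3
tcp_pos: [0.6409, 0.2357, 0.0956]
tcp_rot: [-0.0, 1.0, -0.007, 0.001]
wrist_force: [-0.4, -1.2, 4.0]
grip_width: 0.0123
```

Seated on the floor (4 N). Release and go to rod 1.

Call:
play_rows --rows '[0,0,0,0,20,0,0,0,0,30,0,0,0,0,30,0,0,-20,0,30,0,0,-50,0,30,0,0,-75,0,30,0,0,-85,0,30,0,0,-85,0,30]'

```text
time_s: 39.97
tcp_pos: [0.6423, 0.2362, 0.1829]
tcp_rot: [-0.001, 1.0, -0.007, 0.004]
wrist_force: [0.2, -0.3, 0.6]
grip_width: 0.0299
```

```bash
python3 - <<'E'
from h import *
im=imaging.get_image('wrist'); cv2.imwrite('pics/p1.png',im); 
delta(.659,-.006,.18,-4)
E
```

```text
t 40.02 tcp [640.8 235.8 180.2] xaxis yaw -0.83 tilt [ 0.003  0.001 -1.   ] F [-0.   0.5  1.5] grip 30.4 q6 1.81
shift [ 21.7 241.5   0. ] turn 3.17084855313297
```

View pics/p1.png

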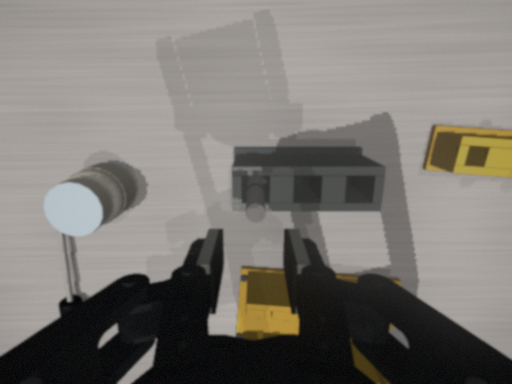

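Call:
play_rows --rows '[3,30,0,2,30,6,65,0,3,30,10,100,0,3,30,13,140,0,3,30,17,180,0,3,30,20,215,0,3,30,22,235,0,3,30,22,240,0,3,30]'

```text
time_s: 40.68
tcp_pos: [0.657, -0.009, 0.1755]
tcp_rot: [0.0, 0.999, -0.036, -0.002]
wrist_force: [-0.1, -0.1, 0.5]
grip_width: 0.0303
```

Call:
play_rows --rows '[0,0,25,0,30,0,0,25,0,30,0,0,25,0,30,0,0,25,0,30]'

```text
time_s: 41.02
tcp_pos: [0.6576, -0.0035, 0.1526]
tcp_rot: [-0.0, 0.999, -0.033, -0.001]
wrist_force: [0.2, -0.7, -0.6]
grip_width: 0.0301
```

```bash
python3 - <<'E'
from h import *
im=imaging.get_image('wrist'); cv2.imwrite('pics/p2.png',im); delta(.660,-.0058,.096,-4); print(proj(imaging.get_calibration('wrist'),[[.66,-.0058,.128]]))
E
```

```text
t 41.07 tcp [658.3  -3.6 153.7] xaxis yaw -3.75 tilt [-0.  0. -1.] F [-0.3 -0.2  0. ] grip 30.3 q6 1.5
shift [ 1.8  2.1 57.7] turn 0.2537009713188638
[[258.64366121 223.07379521]]
```

View pics/p2.png

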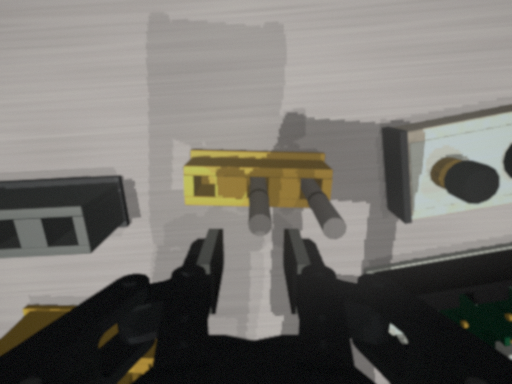

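Call:
play_rows --rows '[0.5,2.6,10,0,30,0.5,2.6,28,0,30,0.5,2.6,44,0,30,0.5,2.6,54,0,30,0.5,2.6,57,0,30,0.5,2.6,57,0,30]'

```text
time_s: 41.57
tcp_pos: [0.658, -0.0071, 0.0956]
tcp_rot: [-0.0, 0.999, -0.033, -0.001]
wrist_force: [-0.1, 0.1, -0.1]
grip_width: 0.0302
```

Call:
play_rows --rows '[0,0,0,0,0,0,0,0,0,0,0,0,0,0,0,0,0,0,0,0,0,0,0,0,0]'

```text
time_s: 41.98
tcp_pos: [0.6596, -0.0075, 0.098]
tcp_rot: [0.0, 0.999, -0.033, 0.001]
wrist_force: [0.6, -0.7, 1.4]
grip_width: 0.0123
```

Call:
play_rows --rows '[0,0,-8,0,0,0,0,-20,0,0,0,0,-35,0,0,0,0,-55,0,0,0,0,-80,0,0,0,0,-100,0,0,0,0,-108,0,0,0,0,-108,0,0]'

```text
time_s: 42.65
tcp_pos: [0.6608, -0.0077, 0.2091]
tcp_rot: [0.0, 0.999, -0.033, 0.004]
wrist_force: [0.1, 0.5, -0.1]
grip_width: 0.0121
```

```bash
python3 - <<'E'
from h import *
im=imaging.get_image('wrist'); cv2.imwrite('pics/p3.png',im); delta(.6403,.1915,.205,-1)
print(proj(imaging.get_calibration('wrist'),[[.6403,.1913,.073],[.6398,.1473,.073]]))
E
```

```text
t 42.7 tcp [659.5  -7.5 206.6] xaxis yaw -3.83 tilt [ 0.003 -0.    -1.   ] F [ 1.  -0.2 -1.7] grip 11.7 q6 1.5
shift [ -32.5 -197.3    1.4] turn -2.830208703906294
[[ 42.89969149 213.19095988]
 [ 90.42183261 210.59326067]]
```

View pics/p3.png

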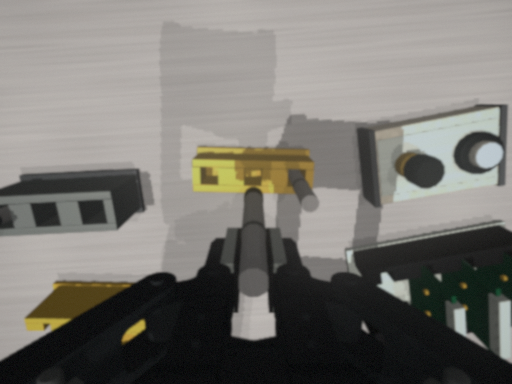

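Call:
play_rows --rows '[-5,-30,0,-2,0,-12,-65,0,-3,0,-18,-100,0,-3,0,-24,-135,0,-3,0,-29,-170,0,-3,0,-33,-192,0,-3,0,-33,-199,0,-3,0,-33,-199,0,-3,0]'

```text
time_s: 43.37
tcp_pos: [0.6376, 0.1953, 0.2025]
tcp_rot: [0.0, 1.0, -0.006, -0.002]
wrist_force: [0.2, -0.4, -0.7]
grip_width: 0.0124
```

Call:
play_rows --rows '[0,0,15,0,0,0,0,25,0,0,0,0,25,0,0,0,0,25,0,0]'

```text
time_s: 43.7
tcp_pos: [0.6381, 0.1917, 0.1776]
tcp_rot: [0.001, 1.0, -0.008, -0.002]
wrist_force: [0.7, 0.6, -0.6]
grip_width: 0.0122
```

```bash
python3 - <<'E'
from h import *
im=imaging.get_image('wrist'); crop(im,155,130,355,310,3.3,'pics/p4c.png')
delta(.6403,.1915,.0975,-1)
E
```

```text
t 43.75 tcp [638.9 192.  178.9] xaxis yaw -0.92 tilt [-0.002 -0.001 -1.   ] F [ 0.4 -0.8 -0.3] grip 11.6 q6 1.75
shift [ 1.6  0.4 81.4] turn 0.07940441183700386
```

View pics/p4c.png

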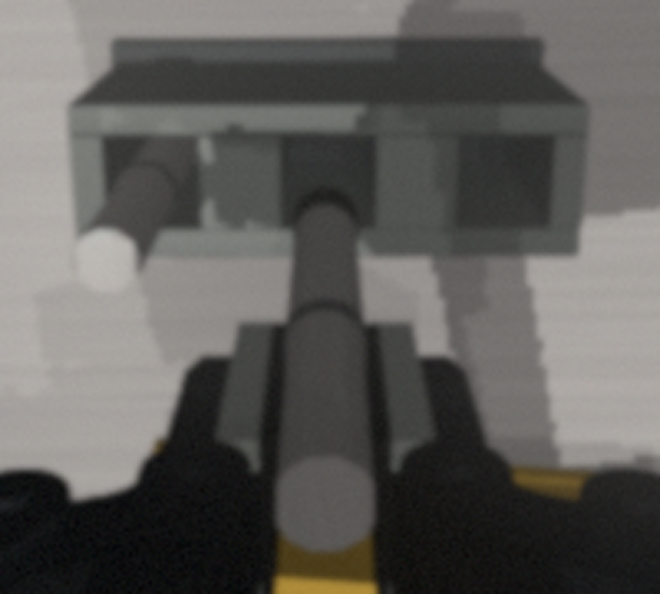

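Call:
play_rows --rows '[0,0,10,0,0,0,0,25,0,0,0,0,40,0,0,0,0,55,0,0,0,0,68,0,0,0,0,76,0,0,0,0,78,0,0,0,0,78,0,0]'

```text
time_s: 44.42
tcp_pos: [0.6388, 0.1932, 0.101]
tcp_rot: [0.0, 1.0, -0.007, -0.001]
wrist_force: [-0.5, 0.4, -0.9]
grip_width: 0.0123
```

Call:
play_rows --rows '[0,0,2,0,0,0,0,4,0,0,0,0,4,0,0]'

```text
time_s: 44.67
tcp_pos: [0.6396, 0.1935, 0.0984]
tcp_rot: [-0.0, 1.0, -0.007, 0.001]
wrist_force: [-0.3, -0.2, -1.5]
grip_width: 0.0123
```

Call:
play_rows --rows '[0,0,2,0,0,0,0,2,0,0,0,0,2,0,0]'

```text
time_s: 44.92
tcp_pos: [0.6403, 0.1936, 0.0979]
tcp_rot: [-0.0, 1.0, -0.007, 0.001]
wrist_force: [-1.4, -0.1, 5.9]
grip_width: 0.0121
```

Call:
play_rows --rows '[0,0,0,0,20,0,0,0,0,30,0,0,0,0,30,0,0,-20,0,30,0,0,-50,0,30,0,0,-75,0,30,0,0,-83,0,30,0,0,-83,0,30]'

```text
time_s: 45.58
tcp_pos: [0.6413, 0.1938, 0.1822]
tcp_rot: [-0.001, 1.0, -0.007, 0.003]
wrist_force: [-0.2, 0.0, -0.5]
grip_width: 0.03
```

```bash
python3 - <<'E'
from h import *
im=imaging.get_image('wrist'); cv2.imwrite('pics/q1.png',im); 
delta(.656,-.0495,.18,-4)
E
```

```text
t 45.63 tcp [639.7 193.5 179.5] xaxis yaw -0.83 tilt [ 0.002  0.    -1.   ] F [ 0.6 -0.3  0.2] grip 29.5 q6 1.75
shift [ 19.8 242.7  -0.5] turn 3.1706780133553707
```

View pics/q1.png

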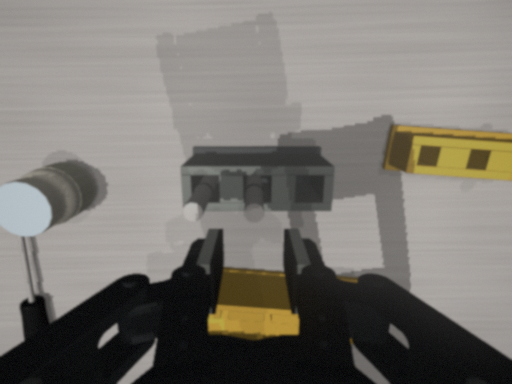

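Call:
play_rows --rows '[3,30,0,2,30,6,65,0,3,30,10,100,0,3,30,13,140,0,3,30,17,180,0,3,30,20,215,0,3,30,20,238,0,3,30,20,245,0,3,30]'

```text
time_s: 46.3
tcp_pos: [0.6537, -0.0561, 0.1753]
tcp_rot: [0.0, 0.999, -0.036, -0.003]
wrist_force: [0.5, 0.0, -0.6]
grip_width: 0.0302
```

Call:
play_rows --rows '[0,0,25,0,30,0,0,25,0,30,0,0,25,0,30,0,0,25,0,30]'

```text
time_s: 46.63
tcp_pos: [0.6547, -0.0506, 0.1526]
tcp_rot: [-0.0, 0.999, -0.033, -0.001]
wrist_force: [-0.3, -0.2, -0.2]
grip_width: 0.0298
```

```bash
python3 - <<'E'
from h import *
im=imaging.get_image('wrist'); cv2.imwrite('pics/q2.png',im); delta(.656,-.0505,.096,-4); print(proj(imaging.get_calibration('wrist'),[[.656,-.0505,.128]]))
E
```

```text
t 46.68 tcp [655.5 -50.7 153.7] xaxis yaw -3.74 tilt [-0.  0. -1.] F [ 0.9 -0.8  0.2] grip 30.1 q6 1.43
shift [ 0.5 -0.2 57.7] turn 0.25654187424456154
[[254.65629071 225.22773154]]
```

View pics/q2.png

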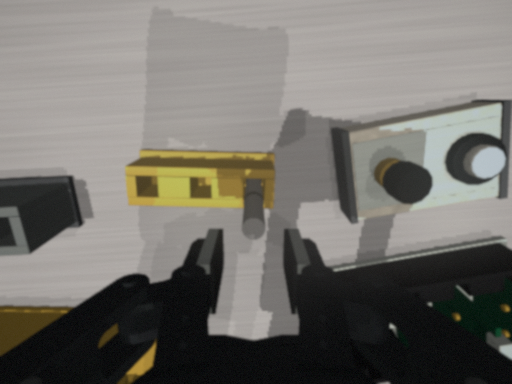

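Rod top at about (255,230) against the predicted (254.7,225): centred between the fingers.

Call:
play_rows --rows '[-1.5,0,10,0,30,-1.5,0,28,0,30,-1.5,0,44,0,30,-1.5,0,54,0,30,-1.5,0,57,0,30,-1.5,0,57,0,30]'

```text
time_s: 47.18
tcp_pos: [0.6533, -0.0513, 0.0956]
tcp_rot: [-0.0, 0.999, -0.033, -0.001]
wrist_force: [-0.5, -0.5, -0.3]
grip_width: 0.0297
```

Call:
play_rows --rows '[0,0,0,0,0,0,0,0,0,0,0,0,0,0,0,0,0,0,0,0,0,0,0,0,0]'

```text
time_s: 47.6
tcp_pos: [0.6549, -0.052, 0.0979]
tcp_rot: [0.0, 0.999, -0.033, 0.001]
wrist_force: [-0.7, -0.3, 1.6]
grip_width: 0.0123
```

Call:
play_rows --rows '[0,0,-8,0,0,0,0,-20,0,0,0,0,-35,0,0,0,0,-55,0,0,0,0,-80,0,0,0,0,-100,0,0,0,0,-108,0,0,0,0,-108,0,0]'

```text
time_s: 48.27
tcp_pos: [0.6561, -0.0522, 0.2091]
tcp_rot: [0.001, 0.999, -0.033, 0.004]
wrist_force: [0.3, -0.9, -1.1]
grip_width: 0.0122
```

```bash
python3 - <<'E'
from h import *
im=imaging.get_image('wrist'); cv2.imwrite('pics/q3.png',im); delta(.6398,.149,.205,-1)
print(proj(imaging.get_calibration('wrist'),[[.6398,.149,.073]]))
E
```

```text
t 48.32 tcp [654.8 -52.  206.5] xaxis yaw -3.83 tilt [ 0.003 -0.001 -1.   ] F [-0.6 -0.1 -1.9] grip 12.1 q6 1.43
shift [ -28.4 -199.5    1.4] turn -2.8315209424251293
[[ 39.31413343 209.09122112]]
```

View pics/q3.png

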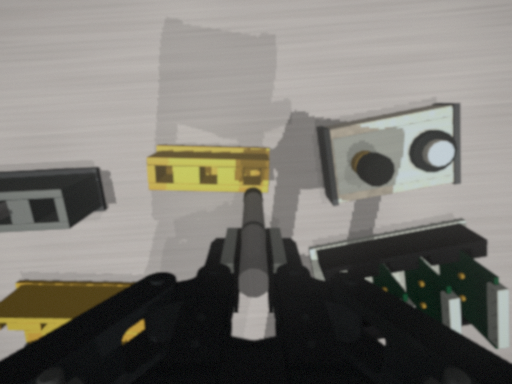

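Call:
play_rows --rows '[-5,-30,0,-2,0,-10,-65,0,-3,0,-15,-100,0,-3,0,-20,-135,0,-3,0,-25,-170,0,-3,0,-28,-192,0,-3,0,-28,-200,0,-3,0,-28,-200,0,-3,0]'

```text
time_s: 48.98
tcp_pos: [0.6381, 0.1517, 0.2026]
tcp_rot: [0.0, 1.0, -0.006, -0.002]
wrist_force: [0.8, 0.0, -1.6]
grip_width: 0.0122
```

Call:
play_rows --rows '[0,0,15,0,0,0,0,25,0,0,0,0,25,0,0,0,0,25,0,0]'

```text
time_s: 49.32
tcp_pos: [0.6384, 0.148, 0.1777]
tcp_rot: [0.0, 1.0, -0.008, -0.002]
wrist_force: [-0.5, -0.4, -0.1]
grip_width: 0.0121
```

```bash
python3 - <<'E'
from h import *
im=imaging.get_image('wrist'); crop(im,155,130,355,310,3.3,'pics/q4c.png')
delta(.640,.1485,.098,-1)
E
```

```text
t 49.37 tcp [639.2 148.3 178.9] xaxis yaw -0.93 tilt [-0.002 -0.    -1.   ] F [-0.5  0.6 -1.3] grip 11.9 q6 1.68
shift [ 0.9 -0.3 80.9] turn 0.07379682458423531
```

View pics/q4c.png

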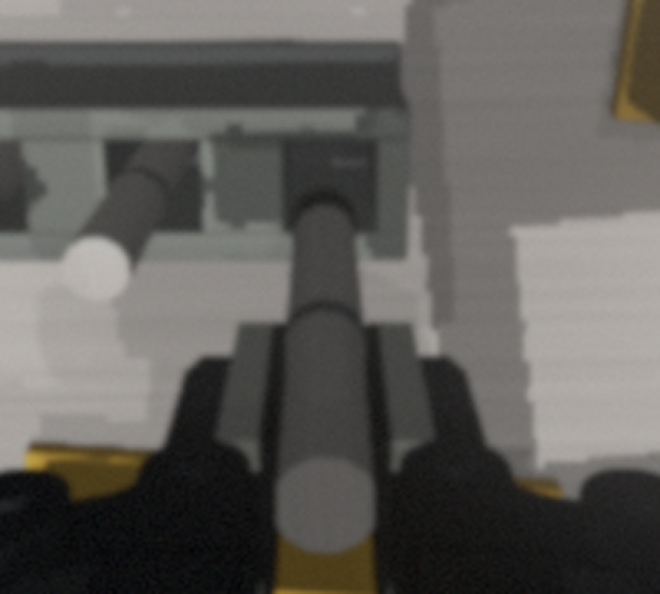

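Call:
play_rows --rows '[0,1,10,0,0,0,1,25,0,0,0,1,40,0,0,0,1,55,0,0,0,1,68,0,0,0,1,77,0,0,0,1,80,0,0,0,1,81,0,0]'

```text
time_s: 50.03
tcp_pos: [0.6395, 0.1485, 0.0984]
tcp_rot: [0.0, 1.0, -0.007, -0.0]
wrist_force: [0.7, -0.9, -0.6]
grip_width: 0.012
```

Call:
play_rows --rows '[0,0,2,0,0,0,0,3,0,0,0,0,3,0,0]'

```text
time_s: 50.28
tcp_pos: [0.6408, 0.1487, 0.0979]
tcp_rot: [-0.0, 1.0, -0.007, 0.002]
wrist_force: [-0.4, -0.6, 4.1]
grip_width: 0.0123
```

Seated. Release and lift; look.

Call:
play_rows --rows '[0,0,0,0,20,0,0,0,0,30,0,0,0,0,30,0,0,-20,0,30,0,0,-50,0,30,0,0,-85,0,30,0,0,-100,0,30,0,0,-100,0,30]'

```text
time_s: 50.95
tcp_pos: [0.643, 0.1491, 0.202]
tcp_rot: [-0.001, 1.0, -0.007, 0.005]
wrist_force: [0.3, 0.3, 0.4]
grip_width: 0.0301
```

```bash
python3 - <<'E'
from h import *
im=imaging.get_image('wrist'); cv2.imwrite('pics/r1.png',im)
im=imaging.get_image('side'); crop(im,150,100,340,300,3,'pics/r1s.png')
delta(.6645,-.232,.15,-1)
E
```

```text
t 51.05 tcp [639.7 148.7 196.2] xaxis yaw -0.83 tilt [ 0.001  0.    -1.   ] F [ 0.1  0.9 -1.1] grip 30.0 q6 1.68
shift [ 30.2 380.3  46.1] turn 0.17406142714571615
```

View pics/r1.png

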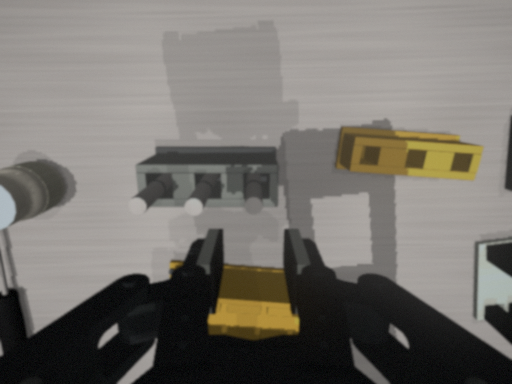

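View pics/r1s.png

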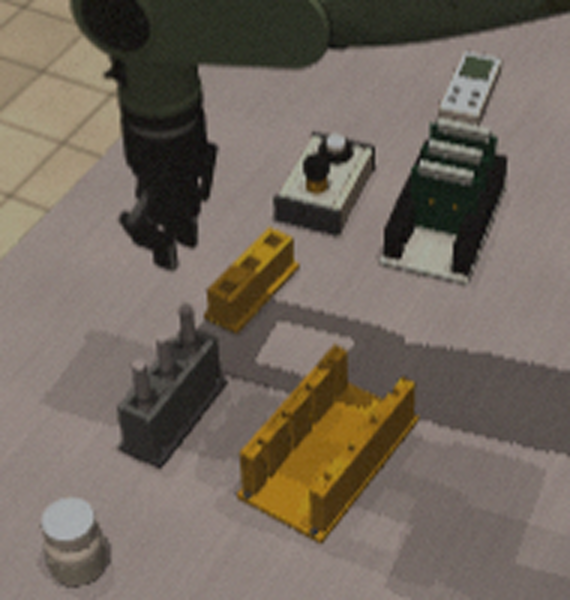

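Call:
play_rows --rows '[3,30,0,-2,0,6,70,0,-4,0,9,110,0,-8,0,13,150,0,-8,0,16,190,0,-8,0,20,230,0,-8,0,24,270,0,-8,0,27,310,0,-8,0]'

```text
time_s: 51.72
tcp_pos: [0.6602, -0.163, 0.1923]
tcp_rot: [-0.001, 0.998, 0.063, -0.002]
wrist_force: [0.3, 0.8, -0.4]
grip_width: -0.0
```

Call:
play_rows --rows '[0,35,10,0,0,0,55,20,0,0,0,66,40,0,0,0,66,50,0,0,0,66,50,0,0,0,66,50,0,0,0,66,50,0,0]'

```text
time_s: 52.3
tcp_pos: [0.6703, -0.2256, 0.1456]
tcp_rot: [-0.0, 0.998, 0.063, -0.0]
wrist_force: [0.4, -0.2, 0.2]
grip_width: 0.0
```

```bash
python3 - <<'E'
from h import *
import pickle
im=imaging.get_image('wrist'); cv2.imwrite('pics/t1.png',im)
delta(.6645,-.232,.07); c=imaging.get_calibration('wrist'); pickle.dump(c,open('t1.pkl','wb'))
print(proj(c,[[.6645,-.232,.05]]))
E
```

```text
t 52.35 tcp [ 670.9 -225.9  146.7] xaxis yaw 7.27 tilt [ 0.001 -0.    -1.   ] F [0.7 0.1 0. ] grip -0.3 q6 1.0
shift [-7.2  5.2 76.7] turn None
[[260.86377402 199.40228956]]
```

View pics/t1.png

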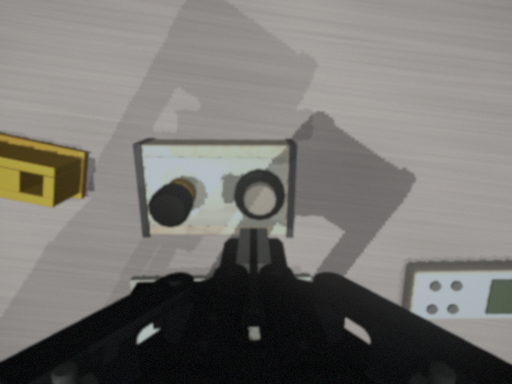

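Call:
play_rows --rows '[-5,5,15,0,0,-5,5,35,0,0,-5,5,55,0,0,-5,5,68,0,0,-5,5,72,0,0,-5,5,72,0,0,-5,5,72,0,0]'

```text
time_s: 52.93
tcp_pos: [0.6667, -0.2327, 0.0749]
tcp_rot: [0.0, 0.998, 0.063, 0.001]
wrist_force: [0.5, -0.0, 0.8]
grip_width: -0.0004
```

```bash
python3 - <<'E'
from h import *
im=imaging.get_image('side'); crop(im,215,110,315,195,7,'pics/t2.png'); st()
E
```

```text
t 52.98 tcp [ 667.1 -233.    75.6] xaxis yaw 7.2 tilt [ 0.003 -0.001 -1.   ] F [ 0.5 -0.   0.5] grip 0.1 q6 0.99
```

View pics/t2.png

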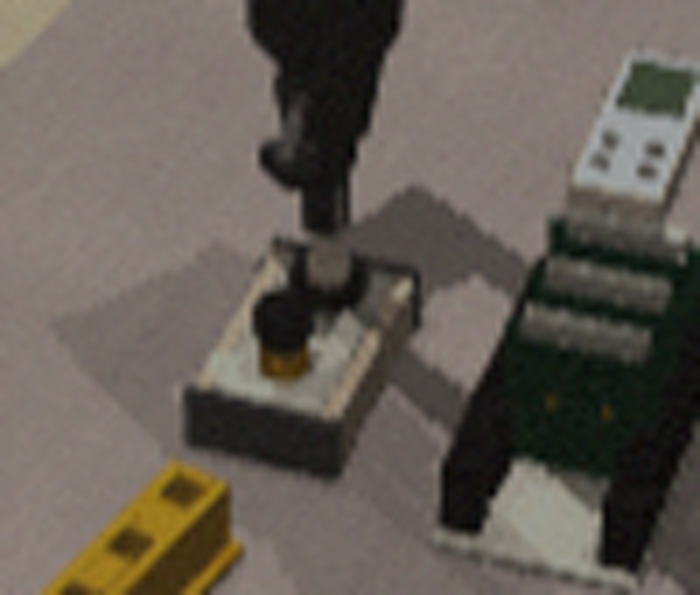

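Call:
play_rows --rows '[-2,0,4,0,0,-2,0,8,0,0,-2,0,12,0,0,-2,0,14,0,0,-2,0,16,0,0,-2,0,16,0,0]'

```text
time_s: 53.48
tcp_pos: [0.6635, -0.2329, 0.0573]
tcp_rot: [-0.0, 0.998, 0.062, -0.0]
wrist_force: [-1.0, 0.1, 2.4]
grip_width: 0.0002
```

Call:
play_rows --rows '[0,0,1.5,0,0,0,0,3,0,0,0,0,4,0,0,0,0,4,0,0]'

```text
time_s: 53.82
tcp_pos: [0.6639, -0.2331, 0.054]
tcp_rot: [0.0, 0.998, 0.063, 0.0]
wrist_force: [-2.0, 1.1, 3.3]
grip_width: 0.0003
```

Call:
play_rows --rows '[0,0,1.5,0,0,0,0,3,0,0,0,0,4,0,0,0,0,4,0,0]'

```text
time_s: 54.15
tcp_pos: [0.6641, -0.2332, 0.0525]
tcp_rot: [0.0, 0.998, 0.063, 0.0]
wrist_force: [-6.7, 2.8, 13.3]
grip_width: 0.0001
```

Call:
play_rows --rows '[0,0,1.5,0,0,0,0,1.5,0,0,0,0,1.5,0,0]'

```text
time_s: 54.4
tcp_pos: [0.6642, -0.2332, 0.0524]
tcp_rot: [0.0, 0.998, 0.063, 0.0]
wrist_force: [-8.8, 3.3, 19.6]
grip_width: 0.0004
```

Call:
play_rows --rows '[0,0,-5,0,0,0,0,-15,0,0,0,0,-40,0,0,0,0,-80,0,0,0,0,-120,0,0,0,0,-150,0,0,0,0,-160,0,0,0,0,-160,0,0]'

```text
time_s: 55.07
tcp_pos: [0.6665, -0.2342, 0.2134]
tcp_rot: [0.002, 0.998, 0.063, 0.004]
wrist_force: [0.4, -0.0, -0.0]
grip_width: -0.0001
```

```bash
python3 - <<'E'
from h import *
st()
im=imaging.get_image('wrist'); cv2.imwrite('pics/u1.png',im)
im=imaging.get_image('top'); crop(im,110,130,420,270,2.5,'pics/u1t.png')
im=imaging.get_image('side'); crop(im,150,100,340,300,3,'pics/u1s.png')
E
```

```text
t 55.07 tcp [ 666.5 -234.2  213.4] xaxis yaw 7.18 tilt [ 0.009 -0.004 -1.   ] F [ 0.4 -0.  -0. ] grip -0.1 q6 0.99
```

View pics/u1t.png

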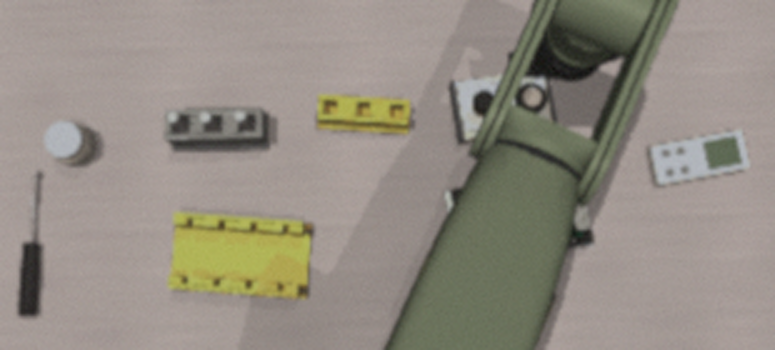

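View pics/u1s.png

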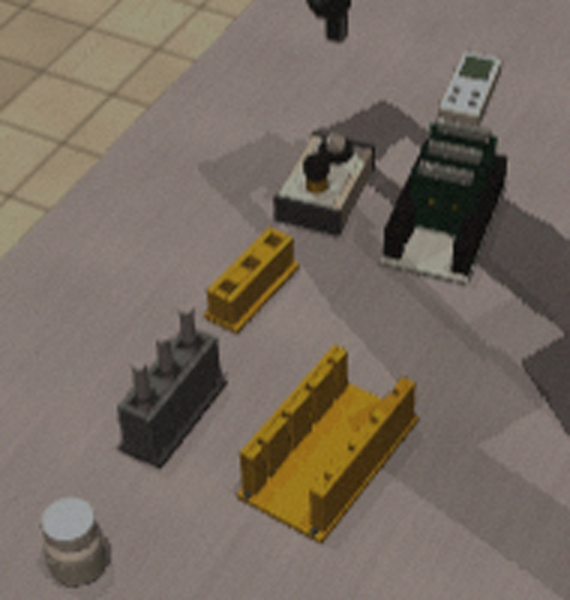

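View pics/u1.png

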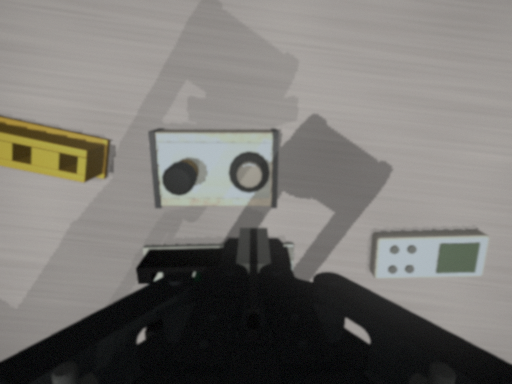

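Call:
play_rows --rows '[0,0,0,0,0,0,0,0,0,0,0,0,0,0,0,0,0,0,0,0]'

```text
time_s: 55.55
tcp_pos: [0.6634, -0.2328, 0.2068]
tcp_rot: [-0.001, 0.998, 0.063, -0.001]
wrist_force: [0.2, -0.2, -0.1]
grip_width: -0.0002
```

```bash
python3 - <<'E'
from h import *
st(); print(robot.job_done())
E
```

```text
t 55.55 tcp [ 663.4 -232.8  206.8] xaxis yaw 7.17 tilt [-0.002  0.001 -1.   ] F [ 0.2 -0.2 -0.1] grip -0.2 q6 0.99
the job is handed in; nothing more can be done
None
```

I finished the job and handed it in at 55.6 s; no verdict is reported. The steps, in the order asked:

- **Air dump:** I pulled the knob up 25 mm to its stop. The height stopped changing while the pull rose to about 17 N. I held it about 1 s and let it go.
- **Boards:** Three were present. Each went into the carrier slot matching its fixture slot and was pressed down to the floor.
- **Rods:** Three were present. Each went end-down into the matching well of the rod stand and was felt touching the floor.
- **Button:** With everything cleared, I pressed it about 6 mm. It stopped moving at 52.4 mm height under about 20 N, and I then moved clear.

While I was taking the third board, the carrier was knocked about 27 mm to the side, and the two boards already in it leaned by about 8°. I measured the carrier again and stood both boards upright. The third board then went in from the new measurement.

The last side picture shows all three boards and all three rods standing, with the fixture and striker block empty. The jar, screwdriver and meter were not touched. In the last top picture the arm hid most of the carrier, so the boards are confirmed from the side picture and an earlier wrist picture. My checks found no failure, but I inferred the knob and button travel from the tool position and force, not from a direct reading.

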